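# Draw the bridge from the covered spares rack

## Task

On the sloping oak spares rack, slide the loose metal cover along its rails, without lifting it off, until all three pockets are open, and see which pocket holds the brass bridge with the tall square post; its neighbours carry only a low disc or a low ridge. Take the bridge by its post, draw it gently straight off its two locating pins, square to the sloping deck and without cocking or wrenching it, and set it down flat and lightly, without pressing hard, in the middle of the cork-topped work rest, whose top may have been left at any height: let go only once you feel it bear. Leave the cover parked on the rack, the other two spares in their pockets, and everything else on the desk where it stands.

Things in the scene. Friction and masses are not known exactly. Their poses are not given: they have to be found in the camera images.
- deck (a point): Centre of the sloping top face (deck) of the fixed oak rack, 284 x 104 mm, 62 mm above the desk. x points up the slope (25 degrees, falling towards the robot), y runs level along the rails, z stands square out. Lips 6 mm high bound a track 272 mm (y) by 96 mm (x); the lower one keeps the cover from sliding down. Negative y half: pockets; positive y half: plain, the cover parks there.
- pockets (a point): Middle of the deck face over the middle pocket; axes as deck, which lies 69 mm along +y. The three pockets' centres are at y = -42, 0, 42 mm; each is 34 mm (y) by 80 mm (x) and 30 mm deep. On each pocket's floor two steel locating pins, 5 mm thick, 12 mm tall, stand square to the deck at x = -18 and 18 mm.
- cover: Loose aluminium plate 92 x 132 x 5 mm (x, y), 0.1 to 0.21 kg, on the deck, at first hiding all pockets. Origin: centre of its underside; axes as the deck's. A steel knob 16 mm thick, 20 mm tall, stands in the middle of its upper face. All pockets are open once its centre is past deck y = 57 mm; it meets the end lip at 70 mm. It slides by its own friction only.
- bridge: The wanted part, brass, 0.06 to 0.13 kg: plate 50 x 28 x 4 mm (x, y), in its middle an upright post 10 x 16 mm (x, y), its top 28 mm above the underside. Two 8 mm square holes at x = -18 and 18 mm sit over a pocket's pins with 1.5 mm play. Origin: centre of the underside; z along the post. In the pocket: axes as the deck's, origin at deck z = -30 mm; off the pins when drawn 12 mm.
- disc_spare: Brass spare with the same 50 x 28 x 4 mm holed plate but only a low disc, 18 mm across and 8 mm tall, in its middle, on the pins of another pocket. Origin: centre of its underside.
- ridge_spare: Brass spare with the same plate but only a low ridge, 24 x 5 mm and 8 mm tall, in its middle, on the pins of another pocket. Origin: centre of its underside.
- rest: Work rest fixed to the desk: a 120 x 120 mm steel base and above it a level 120 x 120 mm top, set to any height by hand and held stiffly. Its cork face lies on foam: it yields 1 mm per 2.5 N, 5 mm at most. Origin: centre of the base, at desk level, under the face's centre. The face's height is not reported: 20 to 50 mm above the desk, to be felt or seen.
- wheel: Bystander: brass escapement wheel lying flat, 60 mm across, hub 11 mm tall. Origin: centre of its underside.
- bob: Bystander: nickel pendulum bob standing, 38 mm across, 34 mm tall. Origin: centre of its underside.
- case: Bystander: maple pyramid metronome case, base 118 mm square, 202 mm tall. Origin: centre of its underside.
- tweezers_stand: Bystander: steel stand with three tweezers, 60 x 80 mm, 125 mm tall. Origin: centre of its underside.
- jar: Bystander: small glass jar, 44 mm across, 45 mm tall. Origin: centre of its underside.
- screwdriver: Bystander: screwdriver, 150 mm long, lying behind the rack. Origin: on its middle, its underside.
- collar: Bystander: brass collar, 32 mm across, 12 mm tall. Origin: centre of its underside.
Things that resemble listed ones, but are neither listed nor needed, are in the scene too. Leave any green or pink look-alike of the rest alone. Of the things shaped like the cover, the aluminium one is meant.

How it is judged:
By the outcome, as a careful person would: the job done as asked, in the order asked, and still so for the second after the job is handed in, with the robot touching nothing.
It also fails if it takes over 59 s, if anything falls off the work surface, if the arm or the gripper's body presses on something with over 40 N, if the wrist force passes 120 N, or if a joint passes its speed limit or range.

## Robot

A 6-joint arm with a two-finger parallel gripper is mounted at the origin on the work surface. World frame = base frame: x ahead of the robot, y to its left, z up, the work surface at z = 0. Lengths are in m, angles in rad, forces in N, time in s.
With the tool pointing down it reaches from about 0.275 to 0.775 m from the base axis. Payload 14.6 kg.
Tool frame: the origin (TCP) lies on the front face of the gripper's body, between the roots of the fingers; the fingertips stand r.tcp_to_tips ahead of it and the grasp point (between the pads) lies 54 mm ahead of it (r.tcp_to_tips is the distance from the TCP to the fingertips, in m); z points along the fingers, y is the line along which they close (so a half turn about z gives the same grasp; the last joint's range is limited). The gripper opens to 85 mm and grips with 20 to 120 N. Pads are 22 mm wide; open, the fingers measure 114 mm over their backs; the gripper's body (76 mm by 85 mm) begins 54 mm behind the grasp point. The pads swing forward as they close: fully open they stand 13 mm farther back than shut.
Start: joints at [-1.363, 0.263, -0.048, 1.259, 0, 1.415], TCP at [0.186, -0.491, 0.304] pointing down, gripper open.
Joint ranges: [-2.65, 2.65], [-0.89, 1.7], [-1.18, 1.37], [-2.13, 2.11], [-1.35, 1.29], [-3.14, 3.14]. Speed limits (rad/s): [1.89, 1.89, 2.57, 2.79, 3.14, 3.14].

## Interface

Orientations are given as a unit quaternion [w, x, y, z].
In Python, from plant import r, eyes, close_job gives the robot as it stands.
- The arm moves only by the tool servo_tool, never from a script. Its argument "steps" is a list of rows, each a list of 3 entries, a list of its own where there are three numbers: the shift along the tool's x, y, z in m, then the turn about the tool's z in rad, then the opening, from -1 (shut) to 1 (fully open). A call has 1 to 5 rows; each row shifts and turns the commanded pose from where the row before left it, along the tool's axes as they then stand; what a row does not reach is not made up. A row lasts 1/10 s, in which the tool goes at most 50 mm and 8.59 degrees, less where a joint would pass 70% of its speed; a pose out of reach is approached as far as the arm can. A call is refused whole if a number of a shift passes 0.05 or a number of a turn 0.15, either way. A call with a gripper value outside its range is refused whole. The fingers move at their own pace and stop on an object; "newtons" is the grip in N (left out, the last holds). Time passes only in rows, so rows that do not move let the fingers close. It gives the time, the measured TCP pose, the force, the opening and the grip force at its end, in the units of the state.
- r.sense(): the state, without advancing time (a new reading comes with each control period).
- eyes.get_image(name): name is "scene" or "top" or "wrist"; returns the picture (400x640x3 uint8, red, green, blue); there is no depth.
- eyes.camera_params(name): a dict with "mtx" (3x3 intrinsics, pixels), "eye" and "rotation" of the camera in the world; the wrist camera has in their place "T_tool_cam" (4x4, takes a point from camera to tool coordinates, whose origin is the TCP and whose axes are the flange's). Camera axes: x right, y up, looking along -z (the intrinsics and any distortion apply to the point x, -y, -z); pixel columns grow to the right and rows downward; lengths in m; the calibration is good to about 2 mm. A picture is of the moment at which its call begins: read the wrist's pose just before it. camera_params takes no time and is no camera call.
- close_job(): hands the job in; it is judged then, once.
The state is a dict: "time_s": time; "qpos": joint angles; "joint_vel": joint speeds; "joint_efforts": joint torques, N m; "eef_pos": TCP position; "ee_rot": TCP orientation; "wrist_force": force on the tool from outside, world axes, zero at the start; "moment": the same for the moment, N m; "finger_gap": finger opening in m; "finger_force": force on a finger pad.
Only numpy, scipy, OpenCV 4.12 (cv2) and the standard library are available. Lean on these libraries where they do the work, as an engineer would, in place of code of your own. Each camera call takes 0.05 s, during which the arm holds its last target. There are 200 camera calls.

## Working session

There is one attempt and no reset: what is moved stays moved. The work goes in short steps, Python scripts to look and compute and a tool call to move; the robot and the scene stay as the last step left them, time stands still between calls to the robot, and variables do not carry over. Pictures are saved under pics/ and viewed, at most 10 in all, crops included, and the job is handed in when it is done.

Besides the shell and the picture viewer there is one more tool, called after "Emit:" by a JSON object that holds its "op" and its "data". servo_tool: Moves the arm, as the interface text tells. Its arguments: {"type":"object","properties":{"steps":{"type":"array","items":{"type":"array"}},"newtons":{"type":"number"}},"required":["steps"]}

```bash
mkdir -p pics; ls; python3 - <<'E'
from plant import r,eyes
import cv2,numpy as np
s=r.sense(); print(s, r.tcp_to_tips)
for n in("scene","top","wrist"):
    im=eyes.get_image(n); cv2.imwrite(f"pics/{n}0.png",im[:,:,::-1]); print(n,eyes.camera_params(n))
E
```

```text
pics
{'time_s': 0.0, 'qpos': array([-1.36329711e+00,  2.63537916e-01, -4.89367311e-02,  1.25937922e+00,
        2.29119199e-05,  1.41551704e+00]), 'joint_vel': array([-0.00027665,  0.00175038, -0.00107917,  0.00016434,  0.00101047,
        0.00046569]), 'joint_efforts': array([-4.97310277e-03, -6.37605572e+01,  3.84564829e+01,  1.35955028e-02,
       -4.20954402e-04,  4.18869308e-05]), 'eef_pos': array([ 0.18627904, -0.49063951,  0.30341735]), 'ee_rot': array([-5.28888772e-04,  9.83593889e-01,  1.80396179e-01, -2.35254256e-06]), 'wrist_force': array([ 0.46667466, -0.24543676, -0.93581479]), 'moment': array([-0.02397546, -0.04612917,  0.05547217]), 'finger_force': 0.0, 'finger_gap': 0.0855378445306939} 0.0726
scene {'mtx': array([[446.4341507 ,   0.        , 324.3134193 ],
       [  0.        , 446.4341507 , 198.13241845],
       [  0.        ,   0.        ,   1.        ]]), 'eye': array([1.15564389, 0.4927117 , 1.47944394]), 'rotation': array([0.38651564, 0.10528718, 0.24720686, 0.88227492])}
top {'mtx': array([[463.2108656 ,   0.        , 319.40520052],
       [  0.        , 463.2108656 , 205.57331539],
       [  0.        ,   0.        ,   1.        ]]), 'eye': array([ 0.35913147, -0.10265856,  1.40412783]), 'rotation': array([ 0.71320569,  0.04292397, -0.05376497, -0.69757043])}
wrist {'mtx': array([[317.31044789,   0.        , 321.95935127],
       [  0.        , 317.31044789, 196.3127798 ],
       [  0.        ,   0.        ,   1.        ]]), 'T_tool_cam': array([[ 4.42725025e-04,  9.63678147e-01,  2.67065972e-01,
         6.76753961e-02],
       [ 9.99999002e-01, -6.83400334e-05, -1.41113742e-03,
        -5.27877743e-04],
       [-1.34163099e-03,  2.67066330e-01, -9.63677215e-01,
        -7.04061502e-02],
       [ 0.00000000e+00,  0.00000000e+00,  0.00000000e+00,
         1.00000000e+00]])}
```

View pics/scene0.png

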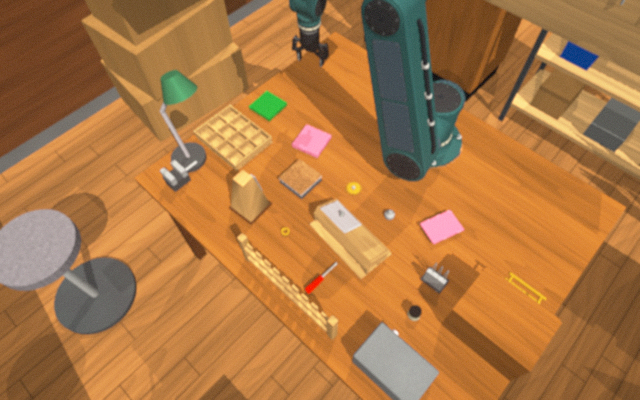

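View pics/top0.png

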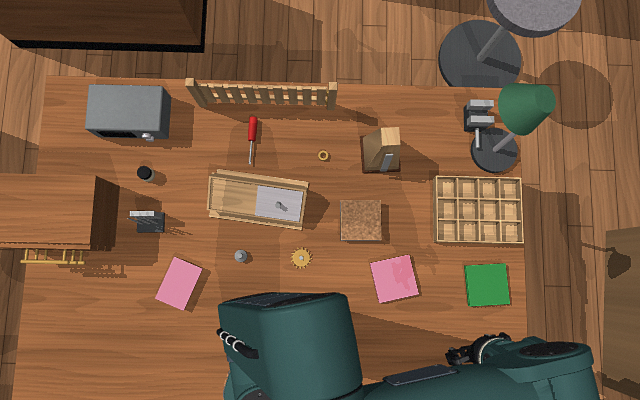

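The scene view shows the rack at (350,237) with the metal cover at (342,215) and the cork rest at (300,178). The top view shows the rack at (258,200), the cover at (281,204) with its knob at (283,206), and the rest at (361,221). Pink and green look-alikes are at (181,283), (395,279) and (487,285) in the top view. The cork-topped one at (361,221) fits the description of the rest. I'll enlarge both views to confirm.

```bash
cat > h.py <<'E'
from plant import r,eyes
import cv2,numpy as np
from scipy.spatial.transform import Rotation as R
def rot(q): return R.from_quat(np.roll(q,-1)).as_matrix()
def tool(s=None):
    s=s or r.sense(); T=np.eye(4); T[:3,:3]=rot(s['ee_rot']); T[:3,3]=s['eef_pos']; return T
def cam(n,s=None):
    p=eyes.camera_params(n)
    if n!="wrist": return p['mtx'],np.array(p['eye']),rot(p['rotation'])
    T=tool(s)@p['T_tool_cam']; return p['mtx'],T[:3,3],T[:3,:3]
def ray(c,uv):
    K,e,M=c; x=np.linalg.solve(K,[uv[0],uv[1],1.]); d=M@(x*[1,-1,-1]); return e,d/np.linalg.norm(d)
def onz(c,uv,z):
    e,d=ray(c,uv); return e+d*(z-e[2])/d[2]
def tri(obs):
    A=np.zeros((3,3));b=np.zeros(3)
    for c,uv in obs:
        e,d=ray(c,uv);P=np.eye(3)-np.outer(d,d);A+=P;b+=P@e
    x=np.linalg.solve(A,b)
    return x,[np.linalg.norm(np.cross(x-ray(c,uv)[0],ray(c,uv)[1])) for c,uv in obs]
def proj(c,X):
    K,e,M=c; p=M.T@(np.asarray(X)-e); p=K@(p*[1,-1,-1]); return p[:2]/p[2]
E
python3 - <<'E'
import cv2,numpy as np
t=cv2.imread("pics/top0.png")[160:250,200:400]; s=cv2.imread("pics/scene0.png")[150:280,265:405]
a=cv2.resize(t,None,fx=3.5,fy=3.5,interpolation=cv2.INTER_CUBIC)
cv2.imwrite("pics/c_top.png",cv2.resize(t,None,fx=4,fy=4,interpolation=2)); cv2.imwrite("pics/c_scene.png",cv2.resize(s,None,fx=4,fy=4,interpolation=2))
E
```

```text
(no output)
```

View pics/c_top.png

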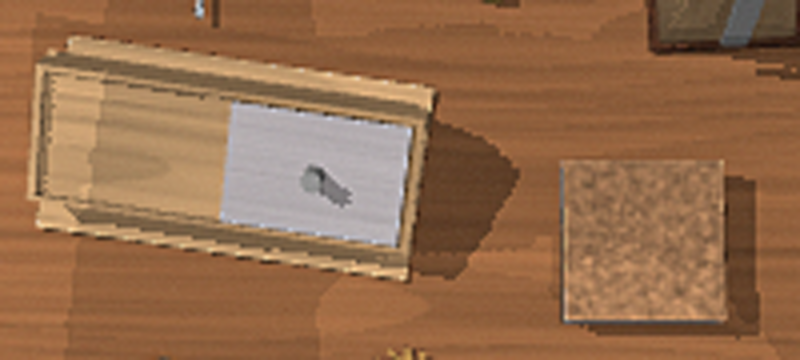

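View pics/c_scene.png

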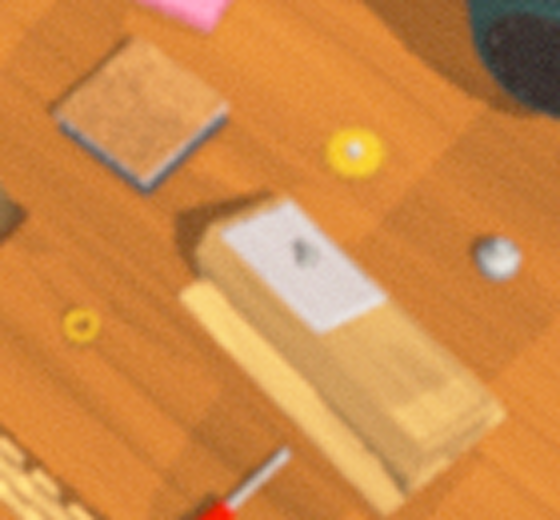

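The crops confirm it. The aluminium cover's corners in the top view are (257,185), (303,192), (299,221) and (255,215), with the knob at about (278,204). The cork rest spans (340–381, 200–241). Next I'll refine these with masks and triangulate.

```bash
python3 - <<'E'
from h import *
def quad(img,mask,seed):
    n,l,st,_=cv2.connectedComponentsWithStats(mask.astype(np.uint8),connectivity=4)
    m=(l==l[seed[1],seed[0]]).astype(np.uint8); m=cv2.morphologyEx(m,cv2.MORPH_CLOSE,np.ones((5,5)))
    c=max(cv2.findContours(m,0,1)[0],key=cv2.contourArea); h=cv2.convexHull(c)
    for e in np.arange(1,12,.5):
        p=cv2.approxPolyDP(h,e,True)
        if len(p)<=4: break
    # refine: fit lines to contour pts near each side
    p=p[:,0].astype(float); C=c[:,0].astype(float); L=[]
    for i in range(len(p)):
        a,b=p[i],p[(i+1)%len(p)]; t=(b-a)/np.linalg.norm(b-a); u=(C-a)@t; w=np.abs((C-a)@[-t[1],t[0]])
        k=C[(u>3)&(u<np.linalg.norm(b-a)-3)&(w<2)].astype(np.float32)
        vx,vy,x,y=cv2.fitLine(k,cv2.DIST_HUBER,0,.01,.01).ravel(); L.append(np.cross([x,y,1],[x+vx,y+vy,1]))
    o=[]
    for i in range(len(p)):
        q=np.cross(L[i-1],L[i]); o.append(q[:2]/q[2])
    return np.array(o),cv2.contourArea(c)
top=cv2.imread("pics/top0.png");sc=cv2.imread("pics/scene0.png")
ht=cv2.cvtColor(top,cv2.COLOR_BGR2HSV);hs=cv2.cvtColor(sc,cv2.COLOR_BGR2HSV)
ct,cs=cam("top"),cam("scene")
print(ht[200,265],hs[212,335],ht[221,361],hs[178,300],ht[205,245], hs[240,370])
qt,a=quad(top,(ht[...,1]<50)&(ht[...,2]>140),(265,200)); qs,b=quad(sc,(hs[...,1]<60)&(hs[...,2]>140),(333,208))
print(qt,a,qs,b)
def match(q,c,ref,cr):
    return q
gt=np.array([[257.2,185.2],[303,191.8],[299.2,221.5],[254.8,215.2]]);gs=np.array([[345.5,232.8],[320.5,208.8],[337.2,200],[361.3,224.3]])
pick=lambda q,g:np.array([q[np.argmin(np.linalg.norm(q-x,axis=1))] for x in g])
T,S=pick(qt,gt),pick(qs,gs)
P=[]
for t,s in zip(T,S):
    x,e=tri([(ct,t),(cs,s)]); P.append(x); print(x.round(4),np.round(e,4))
P=np.array(P); print("c",P.mean(0)); ey=(P[0]+P[3]-P[1]-P[2])/2; ex=(P[0]+P[1]-P[2]-P[3])/2
print("ey",ey,np.linalg.norm(ey),"ex",ex,np.linalg.norm(ex)); print("yaw",np.degrees(np.arctan2(-ey[0],ey[1])),"slope",np.degrees(np.arcsin(ex[2]/np.linalg.norm(ex))))
# rest corners (manual from crops)
rt=np.array([[562,160],[724,160],[725,321],[563,322]])/4+[200,160]
rs=np.array([[148,184],[55,118],[138,37],[228,108]])/4+[265,150]
for o in [(0,1,2,3)]:
  P=[]
  for t,s in zip(rt,rs[list(o)]):
    x,e=tri([(ct,t),(cs,s)]); P.append(x); print("rest",x.round(4),np.round(e,4))
  print(np.mean(P,0))
E
```

```text
[167  10 179] [  4  19 224] [ 13 124 140] [ 15 157 215] [ 16 111 186] [ 17 138 223]
[[257.81649187 185.13989459]
 [301.69669529 191.87949173]
 [298.45351259 220.78189457]
 [255.26588785 214.58322682]] 1287.5 [[319.8018433  207.80156928]
 [337.02426359 201.02403969]
 [360.37538476 224.37566477]
 [344.5397804  232.54004022]] 575.5
[0.5961 0.0595 0.0817] [0.0014 0.0014]
[ 0.5807 -0.0699  0.0827] [0.0011 0.0011]
[ 0.4998 -0.0602  0.0419] [0.0006 0.0006]
[0.5154 0.0679 0.0408] [0.0006 0.0006]
c [ 0.54804001 -0.00069591  0.06178918]
ey [ 0.0155073   0.12874237 -0.00101849] 0.12967695521769323 ex [ 0.08079906 -0.00904735  0.04084511] 0.09098717595866891
yaw -6.868314537635351 slope 26.673814260976826
rest [ 0.5663 -0.1829  0.0231] [0.0028 0.0028]
rest [ 0.5705 -0.3067  0.0158] [0.0025 0.0025]
rest [ 0.4489 -0.308   0.0257] [0.0004 0.0004]
rest [ 0.446  -0.1876  0.0159] [0.0007 0.0007]
[ 0.50795419 -0.24629229  0.02013853]
```

View pics/wrist0.png

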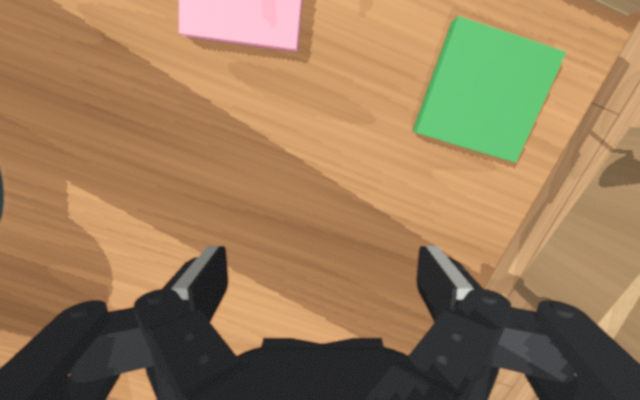

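```bash
python3 - <<'E'
from h import *
c=cam("wrist"); T=tool(); print(T.round(3))
# project finger features: pads open at tool y=+-.0427, backs +-.057, x=+-.011, z= tips 0.0726-.013
for y in(.0427,.05,.057):
  for x in(-.011,.011): print(y,x,[proj(c,(T@[x,y,z,1])[:3]).round(0) for z in(.04,.0596,.0726)])
E
```

```text
[[ 0.935  0.355 -0.     0.186]
 [ 0.355 -0.935  0.001 -0.491]
 [ 0.    -0.001 -1.     0.304]
 [ 0.     0.     0.     1.   ]]
0.0427 -0.011 [array([429., 312.]), array([415., 285.]), array([408., 271.])]
0.0427 0.011 [array([434., 262.]), array([419., 241.]), array([411., 230.])]
0.05 -0.011 [array([447., 312.]), array([431., 285.]), array([422., 271.])]
0.05 0.011 [array([453., 262.]), array([436., 241.]), array([426., 230.])]
0.057 -0.011 [array([465., 312.]), array([446., 285.]), array([436., 271.])]
0.057 0.011 [array([472., 262.]), array([451., 241.]), array([441., 230.])]
```

The wrist view shows the fingertips at about (225,250) and (420,250), roughly 10 mm thick at the tips and thicker behind. They won't fit across the 34 mm pocket width beside the 16 mm post. The post therefore has to be taken along deck x. First I'll move over the rack with the fingers shut.

Emit:
{"op": "servo_tool", "data": {"steps": [[[0.0395,-0.0233,0.004],0,-1],[[0.0395,-0.0233,0.004],0,-1],[[0.0395,-0.0233,0.004],0,-1],[[0.0395,-0.0233,0.004],0,-1],[[0.0395,-0.0233,0.004],0,-1]], "newtons": 20}}

```text
time_s: 0.65
eef_pos: [0.3303, -0.3102, 0.2837]
ee_rot: [0.0, 0.984, 0.18, 0.0]
wrist_force: [0.5, -0.2, -0.4]
finger_gap: 0.0124
finger_force: 0.0
```

Emit:
{"op": "servo_tool", "data": {"steps": [[[0.0395,-0.0233,0.004],0,-1],[[0.0395,-0.0233,0.004],0,-1],[[0.0395,-0.0233,0.004],0,-1],[[0.0395,-0.0233,0.004],0,-1],[[0.0395,-0.0233,0.004],0,-1]]}}

```text
time_s: 1.15
eef_pos: [0.4737, -0.131, 0.2637]
ee_rot: [0.0, 0.984, 0.18, -0.0]
wrist_force: [-0.8, -0.4, 0.6]
finger_gap: 0.0
finger_force: 0.0
```

Emit:
{"op": "servo_tool", "data": {"steps": [[[0.0395,-0.0233,0.004],0,-1],[[0.0395,-0.0233,0.004],0,-1],[[0,0,0],-0.136,-1],[[0,0,0],-0.136,-1],[[0,0,0],-0.136,-1]]}}

```text
time_s: 1.65
eef_pos: [0.5303, -0.0607, 0.2555]
ee_rot: [-0.0, 0.925, 0.379, -0.0]
wrist_force: [-0.6, 0.3, 0.2]
finger_gap: -0.0001
finger_force: 0.0
```

Emit:
{"op": "servo_tool", "data": {"steps": [[[0,0,0],-0.136,-1],[[0,0,0],-0.136,-1],[[0,0,0],-0.136,-1],[[0,0,0],-0.136,-1],[[0,0,0],-0.136,-1]]}}

```text
time_s: 2.15
eef_pos: [0.5301, -0.0612, 0.2557]
ee_rot: [-0.0, 0.746, 0.666, -0.0]
wrist_force: [0.2, -0.3, 0.7]
finger_gap: 0.0001
finger_force: 0.0
```

```bash
python3 - <<'E'
from h import *
c=cam("wrist");im=eyes.get_image("wrist");cv2.imwrite("pics/w1.png",im[:,:,::-1]);np.save("w1.npy",np.array([0]))
import pickle;pickle.dump(c,open("w1.pkl","wb")); print(tool().round(4))
E
```

```text
[[ 1.057e-01  9.944e-01 -4.000e-04  5.301e-01]
 [ 9.944e-01 -1.057e-01  1.000e-04 -6.120e-02]
 [ 0.000e+00 -4.000e-04 -1.000e+00  2.557e-01]
 [ 0.000e+00  0.000e+00  0.000e+00  1.000e+00]]
```

View pics/w1.png

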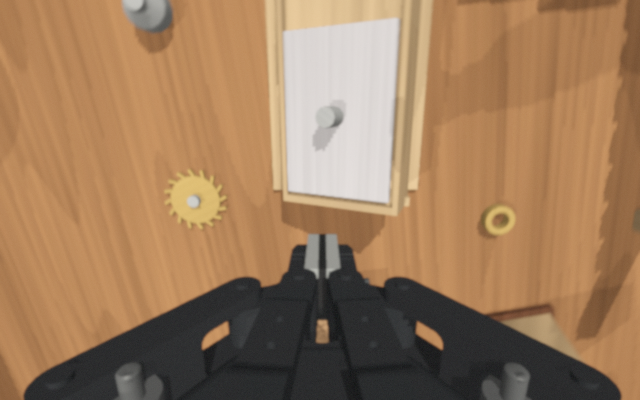

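The wrist view shows the cover with corners at (284,30), (399,18), (391,203) and (288,192), and the knob top at (325,116).

```bash
python3 - <<'E'
from h import *
import pickle
cw=pickle.load(open("w1.pkl","rb"));ct,cs=cam("top"),cam("scene")
T=[[257.8,185.1],[302.3,191.9],[298.9,221],[255.0,214.8]];S=[[345,232.8],[320,208.2],[337,200.5],[361,224.3]]
W=[[399,18],[391.5,203.5],[287.5,192.5],[284,30]]
P=[]
for t,s,w in zip(T,S,W):
    x,e=tri([(ct,t),(cs,s),(cw,w)]); x2,e2=tri([(ct,t),(cw,w)]);P.append(x);print(x.round(4),np.round(e,4),x2.round(4),np.round(e2,4))
P=np.array(P);c0=P.mean(0);print(c0)
ey=(P[0]+P[3]-P[1]-P[2])/2; ex=(P[0]+P[1]-P[2]-P[3])/2
print(np.linalg.norm(ey),np.linalg.norm(ex),"yaw",np.degrees(np.arctan2(-ey[0],ey[1])),"slope",np.degrees(np.arcsin(ex[2]/np.linalg.norm(ex))),ey[2])
print("knob",tri([(ct,[278,204.5]),(cw,[325,116])]))
p=np.radians(-6.9);X=np.array([np.cos(p)*.9063,np.sin(p)*.9063,.4226]);Y=np.array([-np.sin(p),np.cos(p),0]);N=np.cross(X,Y)
print("knob exp",c0+.02*N)
for z in (0.02,.03,.04,.05): print(z,[onz(ct,np.array(q)/4+[200,160],z).round(4) for q in([562,160],[725,321])],onz(cw,[322,330],z))
E
```

```text
[0.5965 0.0603 0.0817] [0.0019 0.0027 0.001 ] [0.5945 0.0569 0.0951] [0.0002 0.0002]
[ 0.5822 -0.0708  0.0834] [0.0022 0.0018 0.003 ] [ 0.5811 -0.0708  0.0899] [0.0022 0.0022]
[ 0.4986 -0.0623  0.0443] [0.0007 0.0017 0.002 ] [ 0.4987 -0.0624  0.0512] [0.0001 0.0001]
[0.5144 0.0695 0.0425] [0.0017 0.0008 0.0009] [0.5145 0.0678 0.0504] [0.0009 0.0009]
[ 0.54793872 -0.00082855  0.06297904]
0.1323317295510198 0.09205499176695024 yaw -6.5334959380460536 slope 25.167656931228148 -0.0016691516720508358
knob (array([ 0.54039672, -0.0007361 ,  0.08465073]), [np.float64(0.001643319710136504), np.float64(0.001643319710136484)])
knob exp [5.39547934e-01 1.86843144e-04 8.11050357e-02]
0.02 [array([ 0.5685, -0.1853,  0.02  ]), array([ 0.4496, -0.3092,  0.02  ])] [ 0.51028083 -0.23452154  0.02      ]
0.03 [array([ 0.567 , -0.1847,  0.03  ]), array([ 0.4489, -0.3077,  0.03  ])] [ 0.51118085 -0.22664911  0.03      ]
0.04 [array([ 0.5654, -0.1841,  0.04  ]), array([ 0.4483, -0.3062,  0.04  ])] [ 0.51208088 -0.21877668  0.04      ]
0.05 [array([ 0.5639, -0.1836,  0.05  ]), array([ 0.4476, -0.3047,  0.05  ])] [ 0.5129809  -0.21090425  0.05      ]
```

Emit:
{"op": "servo_tool", "data": {"steps": [[[0.0325,0.0055,0.02],0,-1],[[0,0,0.04],0,-1],[[0,0,0.03],0,-1],[[0,0,0.0185],0,-1],[[0,0,0],0,-1]]}}

```text
time_s: 2.7
eef_pos: [0.5383, -0.0293, 0.1452]
ee_rot: [-0.002, 0.749, 0.663, -0.001]
wrist_force: [-0.5, 1.4, 0.8]
finger_gap: -0.0003
finger_force: 0.0
```

Emit:
{"op": "servo_tool", "data": {"steps": [[[0.005,0,0],0,-1],[[0.005,0,0],0,-1],[[0.005,0,0],0,-1],[[0.006,0,0],0,-1],[[0.006,0,0],0,-1]]}}

```text
time_s: 3.2
eef_pos: [0.5432, -0.0024, 0.1479]
ee_rot: [0.001, 0.748, 0.663, 0.0]
wrist_force: [0.1, -2.9, 1.0]
finger_gap: -0.0
finger_force: 1.2
```

Emit:
{"op": "servo_tool", "data": {"steps": [[[0.01,0,0],0,-1],[[0.01,0,0],0,-1],[[0.01,0,0],0,-1],[[0.01,0,0],0,-1],[[0.01,0,0],0,-1]]}}

```text
time_s: 3.7
eef_pos: [0.5489, 0.0478, 0.1474]
ee_rot: [-0.0, 0.748, 0.664, -0.0]
wrist_force: [0.7, -2.7, 1.6]
finger_gap: -0.0001
finger_force: 1.2
```

Emit:
{"op": "servo_tool", "data": {"steps": [[[0.01,0,0],0,-1],[[0.01,0,0],0,-1],[[0.01,0,0],0,-1],[[0.01,0,0],0,-1],[[0.008,0,0],0,-1]]}}

```text
time_s: 4.2
eef_pos: [0.5546, 0.0954, 0.1473]
ee_rot: [-0.0, 0.748, 0.664, -0.0]
wrist_force: [0.5, -2.6, 1.2]
finger_gap: 0.0002
finger_force: 1.1
```

```bash
python3 - <<'E'
from h import *
s=r.sense();print(s['eef_pos'],s['wrist_force'],s['finger_force'],tool(s)[:3,0])
im=eyes.get_image("scene");top=eyes.get_image("top")
a=cv2.resize(im[160:290,280:420,::-1],None,fx=2.8,fy=2.8,interpolation=2);b=cv2.resize(top[150:280,190:330,::-1],None,fx=2.8,fy=2.8,interpolation=2)
cv2.imwrite("pics/c2.png",np.hstack([a,b])); cv2.imwrite("pics/top2.png",top[:,:,::-1])
E
```

```text
[0.5545844  0.09542948 0.14733034] [ 0.48526277 -2.63095822  1.1778282 ] 1.0873767154407687 [1.19484824e-01 9.92836024e-01 8.26804094e-05]
```

View pics/c2.png

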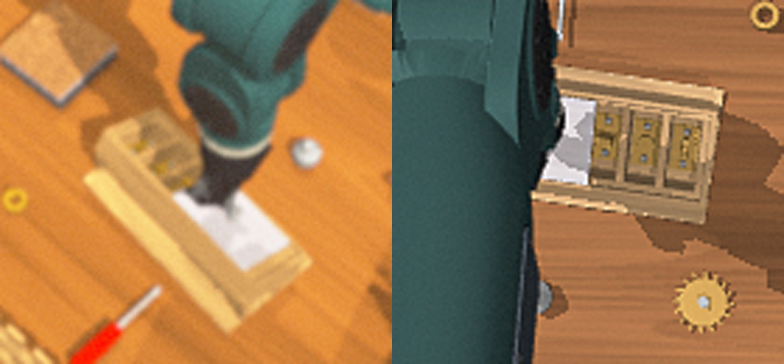

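The pockets are opening. The left one is still partly covered, with the cover's edge at about (595,140) in the crop. I'll push about 16 mm further.

Emit:
{"op": "servo_tool", "data": {"steps": [[[0.005,0,0],0,-1],[[0.005,0,0],0,-1],[[0.004,0,0],0,-1],[[0.003,0,0],0,-1]]}}

```text
time_s: 4.7
eef_pos: [0.5565, 0.1117, 0.1473]
ee_rot: [-0.0, 0.748, 0.663, -0.0]
wrist_force: [-0.4, -1.2, -0.2]
finger_gap: 0.0002
finger_force: 0.3
```

Emit:
{"op": "servo_tool", "data": {"steps": [[[-0.015,0,0],0,-1],[[-0.01,0,-0.02],0,-1],[[-0.04,0,-0.03],0,-1],[[-0.05,0,-0.03],0,-1],[[-0.03,0,0],0,-1]]}}

```text
time_s: 5.2
eef_pos: [0.5406, -0.0284, 0.2263]
ee_rot: [0.002, 0.749, 0.663, 0.001]
wrist_force: [0.6, 0.7, -0.2]
finger_gap: -0.0001
finger_force: 0.0
```

```bash
python3 - <<'E'
from h import *
import pickle
s=r.sense();print(s['eef_pos'],s['wrist_force']);c=cam("wrist",s);im=eyes.get_image("wrist");pickle.dump(c,open("w3.pkl","wb"))
cv2.imwrite("pics/w3.png",im[:,:,::-1])
E
```

```text
[ 0.54062509 -0.02841766  0.22631368] [ 0.64122593  0.73021481 -0.20515072]
```

View pics/w3.png

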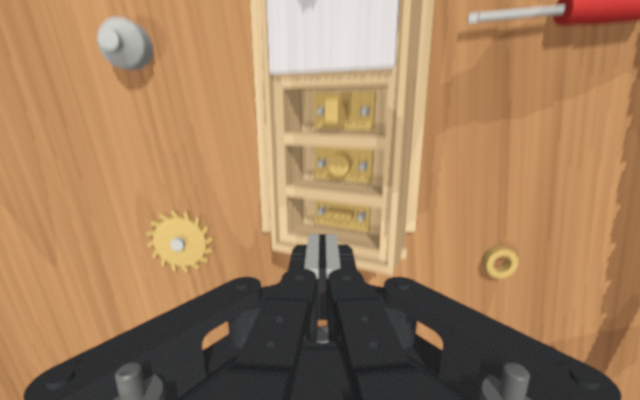

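All three pockets are now open, with the cover's near edge at row 72. The tall square post is in the pocket next to the cover, its top at (334,109). The disc is at (340,165) and the ridge at (340,217).

The post must be gripped along deck x with the fingers square to the slope, but a row only turns about tool z. The interface says poses out of reach are approached as far as possible, so stretching outward may pitch the tool outward. I'll try that in free space, up high.

Emit:
{"op": "servo_tool", "data": {"steps": [[[-0.006,0.03,-0.035],0,0],[[-0.006,0.03,-0.035],0,0],[[-0.006,0.03,-0.035],0,0],[[-0.006,0.04,-0.02],0,0],[[-0.006,0.04,0],0,0]]}}

```text
time_s: 5.75
eef_pos: [0.7033, -0.0761, 0.3502]
ee_rot: [0.002, 0.748, 0.663, 0.002]
wrist_force: [0.9, 0.1, 0.2]
finger_gap: 0.0428
finger_force: 0.0
```

Emit:
{"op": "servo_tool", "data": {"steps": [[[0,0.04,0],0,0],[[0,0.03,0],0,0],[[0,0.03,0],0,0],[[0,0.03,0],0,0],[[0,0.03,0],0,0]]}}

```text
time_s: 6.25
eef_pos: [0.7425, -0.0831, 0.3548]
ee_rot: [-0.049, 0.747, 0.662, -0.03]
wrist_force: [0.4, -0.6, -3.6]
finger_gap: 0.0425
finger_force: 0.0
```

```bash
python3 - <<'E'
from h import *
s=r.sense();print(s['eef_pos'],s['qpos'].round(3),tool(s).round(3))
E
```

```text
[ 0.7424845  -0.08309189  0.35483046] [-0.223  0.932  1.355  2.11   0.009  1.467] [[ 0.121  0.987 -0.11   0.742]
 [ 0.992 -0.118  0.034 -0.083]
 [ 0.021 -0.113 -0.993  0.355]
 [ 0.     0.     0.     1.   ]]
```

The trick works: the tool tilted inward here, because joint 4 reached its limit. Pitch equals q2−q3+q4, so stretching out lower down, with a larger q2, should tilt it outward.

Emit:
{"op": "servo_tool", "data": {"steps": [[[0,-0.03,0.03],0,0],[[0,-0.02,0.04],0,0],[[0,0,0.04],0,0],[[0,0,0.02],0,0],[[0,0,0],0,0]]}}

```text
time_s: 6.75
eef_pos: [0.7251, -0.0808, 0.2954]
ee_rot: [-0.039, 0.748, 0.663, -0.023]
wrist_force: [0.2, 0.5, 0.6]
finger_gap: 0.0425
finger_force: 0.0
```

Emit:
{"op": "servo_tool", "data": {"steps": [[[0,0.03,0],0,0],[[0,0.03,0],0,0],[[0,0.03,0],0,0]]}}

```text
time_s: 7.05
eef_pos: [0.7923, -0.0891, 0.292]
ee_rot: [-0.034, 0.748, 0.663, -0.019]
wrist_force: [0.7, -0.1, 1.1]
finger_gap: 0.0427
finger_force: 0.0
```

```bash
python3 - <<'E'
from h import *
s=r.sense();print(s['eef_pos'],s['qpos'].round(3),tool(s).round(3))
q=s['qpos'];print(q[1]-q[2]+q[3]-np.pi/2)
E
```

```text
[ 0.79234928 -0.0891332   0.292046  ] [-0.217  0.982  1.291  1.957  0.01   1.474] [[ 0.121  0.99  -0.074  0.792]
 [ 0.993 -0.119  0.026 -0.089]
 [ 0.017 -0.077 -0.997  0.292]
 [ 0.     0.     0.     1.   ]]
0.07797193200593533
```

Emit:
{"op": "servo_tool", "data": {"steps": [[[0,0.03,0],0,0],[[0,0.03,0],0,0],[[0,0.03,0],0,0]]}}

```text
time_s: 7.35
eef_pos: [0.7561, -0.0868, 0.3054]
ee_rot: [-0.076, 0.746, 0.661, -0.042]
wrist_force: [-0.4, 0.6, -0.1]
finger_gap: 0.043
finger_force: 0.0
```

```bash
cat > st.py <<'E'
from h import *
s=r.sense();print(s['eef_pos'].round(4),s['qpos'].round(3),tool(s)[:3,:3].round(3).tolist())
q=s['qpos'];print("tilt in deg",np.degrees(q[1]-q[2]+q[3]-np.pi/2))
E
python3 st.py
```

```text
[ 0.7561 -0.0868  0.3054] [-0.227  1.002  1.367  2.11   0.02   1.463] [[0.123, 0.979, -0.164], [0.992, -0.115, 0.058], [0.038, -0.17, -0.985]]
tilt in deg 9.96237874989461
```

The tilt persists across rows, so each row starts from the achieved pose, and joint clipping sets the sign. If q4 clips at 2.11 while q3 is still free (higher up), the tool will tilt outward. I'll fit a simple kinematic model so I can choose where.

```bash
cat > kin.py <<'E'
import numpy as np
from scipy.optimize import least_squares
D=[([.2635,-.0489,1.2594],.5248,.3034),([.932,1.355,2.11],np.hypot(.7425,.0831),.3548),([.982,1.291,1.957],np.hypot(.7923,.0891),.2920),([1.002,1.367,2.11],np.hypot(.7561,.0868),.3054)]
def fk(q,p):
    L1,L2,h,T,e,f=p; a=q[0]-q[1]; b=a+q[2]
    r=f+L1*np.sin(q[0])+L2*np.cos(a)+e*np.sin(a)+T*np.cos(b); z=h+L1*np.cos(q[0])-L2*np.sin(a)+e*np.cos(a)-T*np.sin(b); return r,z
f=lambda p:np.array([np.subtract(fk(q,p),(r,z)) for q,r,z in D]).ravel()
P=least_squares(f,[.4,.4,.3,.25,0,0]).x
def ik(r,z,pitch):
    return least_squares(lambda q:[*(np.subtract(fk(q,P),(r,z))*5),q[0]-q[1]+q[2]-pitch],[.5,.5,1.5]).x
if __name__=="__main__":
    print(P,abs(f(P)).max())
    for t in(0,10,-25):
      for r in(.45,.55,.62,.7):
        print(t,r,[(z,ik(r,z,np.pi/2+np.radians(t)).round(2).tolist()) for z in(.15,.4,.5,.6)])
E
python3 kin.py
```

```text
[0.57832043 0.36824807 0.15410005 0.34517409 0.05174508 0.00813233] 0.0004112746345303342
0 0.45 [(0.15, [0.25, -0.52, 0.8]), (0.4, [0.12, 0.03, 1.48]), (0.5, [0.16, 0.34, 1.76]), (0.6, [0.27, 0.8, 2.11])]
0 0.55 [(0.15, [0.4, -0.29, 0.89]), (0.4, [0.3, 0.27, 1.54]), (0.5, [0.36, 0.63, 1.84]), (0.6, [0.59, 1.43, 2.39])]
0 0.62 [(0.15, [0.5, -0.1, 0.97]), (0.4, [0.44, 0.48, 1.61]), (0.5, [0.53, 0.94, 1.98]), (0.6, [0.62, 1.43, 2.25])]
0 0.7 [(0.15, [0.63, 0.15, 1.09]), (0.4, [0.63, 0.83, 1.77]), (0.5, [0.77, 1.43, 2.16]), (0.6, [0.66, 1.43, 2.09])]
10 0.45 [(0.15, [0.34, -0.39, 1.01]), (0.4, [0.23, 0.15, 1.67]), (0.5, [0.27, 0.48, 1.96]), (0.6, [0.41, 1.03, 2.37])]
10 0.55 [(0.15, [0.49, -0.13, 1.12]), (0.4, [0.42, 0.43, 1.76]), (0.5, [0.5, 0.85, 2.1]), (0.6, [0.62, 1.43, 2.45])]
10 0.62 [(0.15, [0.6, 0.07, 1.22]), (0.4, [0.57, 0.71, 1.88]), (0.5, [0.77, 1.43, 2.38]), (0.6, [0.65, 1.43, 2.31])]
10 0.7 [(0.15, [0.74, 0.36, 1.36]), (0.4, [0.91, 1.43, 2.26]), (0.5, [0.79, 1.43, 2.22]), (0.6, [0.67, 1.43, 2.14])]
-25 0.45 [(0.15, [0.07, -0.88, 0.19]), (0.4, [-0.13, -0.31, 0.96]), (0.5, [-0.11, -0.03, 1.22]), (0.6, [-0.05, 0.32, 1.5])]
-25 0.55 [(0.15, [0.22, -0.68, 0.24]), (0.4, [0.04, -0.15, 0.94]), (0.5, [0.06, 0.14, 1.22]), (0.6, [0.13, 0.51, 1.52])]
-25 0.62 [(0.15, [0.32, -0.52, 0.29]), (0.4, [0.16, -0.01, 0.96]), (0.5, [0.18, 0.29, 1.24]), (0.6, [0.27, 0.7, 1.57])]
-25 0.7 [(0.15, [0.43, -0.33, 0.38]), (0.4, [0.31, 0.19, 1.01]), (0.5, [0.34, 0.51, 1.3]), (0.6, [0.48, 1.06, 1.72])]
```

Emit:
{"op": "servo_tool", "data": {"steps": [[[0,-0.042,-0.024],0,0],[[0,-0.042,-0.024],0,0],[[0,-0.042,-0.024],0,0],[[0,-0.042,-0.024],0,0],[[0,-0.042,-0.024],0,0]]}}

```text
time_s: 7.85
eef_pos: [0.5857, -0.0707, 0.4512]
ee_rot: [-0.075, 0.745, 0.661, -0.042]
wrist_force: [0.2, 0.0, 0.4]
finger_gap: 0.0426
finger_force: 0.0
```

Emit:
{"op": "servo_tool", "data": {"steps": [[[0,-0.036,-0.033],0,0],[[0,-0.036,-0.033],0,0],[[0,-0.03,-0.035],0,0],[[0,-0.025,-0.035],0,0],[[0,-0.01,-0.04],0,0]]}}

```text
time_s: 8.35
eef_pos: [0.4467, -0.0591, 0.5715]
ee_rot: [-0.043, 0.748, 0.662, -0.02]
wrist_force: [0.1, -0.8, 0.2]
finger_gap: 0.0428
finger_force: 0.0
```

```bash
python3 st.py
```

```text
[ 0.4467 -0.0591  0.5715] [-0.317  0.286  0.731  2.11   0.008  1.374] [[0.122, 0.989, -0.088], [0.992, -0.119, 0.037], [0.027, -0.091, -0.995]]
tilt in deg 5.438689030354934
```

It's working: q4 is clipped and the tilt is reducing. The arm plane's azimuth equals q1, so I'll align q1 to the deck's −6.6° and then go up.

Emit:
{"op": "servo_tool", "data": {"steps": [[[0.023,-0.042,0],0,0],[[0.023,-0.042,0],0,0],[[0.023,-0.042,0],0,0],[[0.023,-0.042,0],0,0],[[0,0,-0.04],0,0]]}}

```text
time_s: 8.85
eef_pos: [0.292, 0.0531, 0.6026]
ee_rot: [-0.035, 0.747, 0.664, -0.012]
wrist_force: [0.2, -1.3, 0.8]
finger_gap: 0.0428
finger_force: 0.0
```

Emit:
{"op": "servo_tool", "data": {"steps": [[[0,0,-0.04],0,0],[[0,0,-0.04],0,0],[[0,0,-0.04],0,0],[[0,0,-0.04],0,0]]}}

```text
time_s: 9.25
eef_pos: [0.2969, 0.05, 0.6304]
ee_rot: [0.001, 0.749, 0.662, 0.019]
wrist_force: [0.2, 0.1, -0.8]
finger_gap: 0.043
finger_force: 0.0
```

```bash
python3 st.py
```

```text
[0.2969 0.05   0.6304] [-0.126 -0.011  0.556  2.11   0.027  1.568] [[0.122, 0.992, 0.031], [0.992, -0.123, 0.024], [0.027, 0.028, -0.999]]
tilt in deg -1.5908326801181443
```

Emit:
{"op": "servo_tool", "data": {"steps": [[[0,0,-0.045],0,0],[[0,0,-0.045],0,0],[[0,0,-0.045],0,0],[[0,0,-0.045],0,0],[[0,0,-0.045],0,0]]}}

```text
time_s: 9.75
eef_pos: [0.2764, 0.0547, 0.675]
ee_rot: [0.059, 0.747, 0.659, 0.069]
wrist_force: [0.9, -0.1, -0.0]
finger_gap: 0.0424
finger_force: 0.0
```

Emit:
{"op": "servo_tool", "data": {"steps": [[[0,0,-0.045],0,0],[[0,0,-0.045],0,0],[[0,0,-0.045],0,0],[[0,0,-0.045],0,0]]}}

```text
time_s: 10.15
eef_pos: [0.245, 0.064, 0.7097]
ee_rot: [0.105, 0.742, 0.653, 0.109]
wrist_force: [-0.0, 0.4, -0.3]
finger_gap: 0.0425
finger_force: 0.0
```

```bash
python3 st.py
```

```text
[0.245  0.064  0.7097] [-0.08  -0.129  0.713  2.109  0.011  1.618] [[0.122, 0.946, 0.299], [0.992, -0.124, -0.013], [0.024, 0.298, -0.954]]
tilt in deg -17.394668686306396
```

Emit:
{"op": "servo_tool", "data": {"steps": [[[-0.03,0,0],0,0],[[-0.025,0,0],0,0],[[0,0,-0.045],0,0],[[0,0,-0.045],0,0],[[0,0,-0.045],0,0]]}}

```text
time_s: 10.65
eef_pos: [0.2164, 0.0409, 0.7307]
ee_rot: [0.146, 0.738, 0.646, 0.128]
wrist_force: [-0.1, -1.2, 0.0]
finger_gap: 0.0429
finger_force: 0.0
```

```bash
python3 st.py
```

```text
[0.2164 0.0409 0.7307] [-0.23  -0.196  0.732  2.109  0.038  1.481] [[0.133, 0.916, 0.379], [0.991, -0.123, -0.05], [0.001, 0.382, -0.924]]
tilt in deg -22.346495498296946
```

Emit:
{"op": "servo_tool", "data": {"steps": [[[0.04,0,0],0,0],[[0,0,-0.045],0,0],[[0,0,-0.02],0,0],[[0,0,0.01],0,0]]}}

```text
time_s: 11.05
eef_pos: [0.2052, 0.064, 0.7342]
ee_rot: [0.161, 0.734, 0.644, 0.142]
wrist_force: [1.2, -0.4, -0.0]
finger_gap: 0.0426
finger_force: 0.0
```

```bash
python3 st.py; python3 - <<'E'
from h import *
s=r.sense();print(np.degrees(np.arccos(-tool(s)[2,2])))
import pickle
# bridge post: wrist w3 + deck frame
cw=pickle.load(open("w3.pkl","rb")); p=np.radians(-6.6);ca,sa=np.cos(np.radians(25)),np.sin(np.radians(25))
X=np.array([np.cos(p)*ca,np.sin(p)*ca,sa]);Y=np.array([-np.sin(p),np.cos(p),0]);N=np.cross(X,Y)
w3=cv2.imread("pics/w3.png"); hsv=cv2.cvtColor(w3,cv2.COLOR_BGR2HSV)
c0=np.array([.548,-.0007,.0665])-.005*N  # deck face pt on centre line
def ondeck(uv,h):
    e,d=ray(cw,uv); o=c0+N*h; x=e+d*((o-e)@N)/(d@N); v=x-c0; return x.round(4),np.round([v@X,v@Y],4)
for n,uv in dict(pocketA1=(285,85),A2=(391,82),A3=(383,136),A4=(286,133),coverL=(270,74),coverR=(396,68)).items(): print(n,ondeck(uv,.005 if 'cov' in n else 0))
print("posttop",ondeck((334,109),-.002),"pins",ondeck((319,112),-.018),ondeck((363,111),-.018))
roi=hsv[80:140,300:390]; print(hsv[100:125:3,320:350:3].tolist())
cv2.imwrite("pics/c4.png",cv2.resize(w3[60:240,255:425],None,fx=4,fy=3.3,interpolation=2)[:600])
E
```

```text
[0.2052 0.064  0.7342] [-0.05  -0.218  0.712  2.069 -0.033  1.644] [[0.129, 0.9, 0.416], [0.992, -0.118, -0.054], [0.0, 0.42, -0.908]]
tilt in deg -24.754879021815988
24.82286492978684
pocketA1 (array([0.5244, 0.0586, 0.0469]), array([-0.0357,  0.0562]))
A2 (array([0.5956, 0.0496, 0.0803]), array([0.0434, 0.0555]))
A3 (array([0.5884, 0.0159, 0.0788]), array([0.0398, 0.0211]))
A4 (array([0.5198, 0.0237, 0.0466]), array([-0.0363,  0.021 ]))
coverL (array([0.5146, 0.0674, 0.0474]), array([-0.0452,  0.0639]))
coverR (array([0.5978, 0.0571, 0.0865]), array([0.0473, 0.0632]))
posttop (array([0.5581, 0.0372, 0.0614]), array([0.003 , 0.0388])) pins (array([0.5471, 0.0362, 0.0387]), array([-0.0164,  0.0365])) (array([0.5795, 0.0332, 0.0539]), array([0.0195, 0.0373]))
[[[20, 130, 184], [20, 128, 185], [21, 127, 205], [21, 123, 209], [21, 124, 210], [21, 123, 211], [20, 128, 183], [20, 135, 163], [20, 134, 148], [20, 135, 147]], [[20, 125, 183], [20, 125, 183], [21, 120, 216], [21, 121, 221], [20, 122, 221], [21, 121, 222], [20, 130, 183], [20, 131, 161], [19, 132, 137], [19, 136, 139]], [[19, 
[... 420 characters left out ...]
82], [20, 132, 170], [20, 132, 160], [19, 134, 139]], [[19, 81, 170], [19, 104, 167], [21, 119, 217], [21, 119, 223], [21, 118, 224], [21, 119, 222], [20, 130, 181], [20, 133, 169], [20, 135, 161], [19, 135, 144]], [[20, 126, 184], [20, 128, 185], [21, 120, 216], [21, 121, 222], [21, 120, 223], [21, 121, 222], [20, 130, 182], [20, 134, 169], [20, 131, 169], [19, 131, 160]], [[20, 126, 194], [20, 128, 185], [21, 126, 201], [20, 123, 206], [21, 123, 209], [21, 123, 209], [20, 130, 177], [20, 130, 171], [20, 131, 175], [20, 131, 177]], [[21, 126, 198], [20, 129, 176], [20, 130, 173], [20, 132, 176], [20, 130, 178], [20, 126, 180], [20, 133, 167], [20, 132, 168], [20, 130, 180], [20, 128, 192]]]
```

The tool now stands within about 0.5° of the deck normal (tilt 24.8°, tool x level). The post top centre is at about (0.557, 0.037, 0.061). I'll descend to a hover above it.

Emit:
{"op": "servo_tool", "data": {"steps": [[[0.0015,0.003,0.047],-0.012,0],[[0.0015,0.003,0.047],0,0],[[0.0015,0.003,0.047],0,0],[[0.0015,0.003,0.047],0,0],[[0.0015,0.003,0.047],0,0]]}}

```text
time_s: 11.55
eef_pos: [0.3146, 0.0566, 0.5316]
ee_rot: [0.161, 0.732, 0.647, 0.14]
wrist_force: [0.7, 0.2, 0.8]
finger_gap: 0.0427
finger_force: 0.0
```

Emit:
{"op": "servo_tool", "data": {"steps": [[[0.0015,0.003,0.047],0,0],[[0.0015,0.003,0.047],0,0],[[0.0015,0.003,0.047],0,0],[[0.0015,0.003,0.047],0,0],[[0.0015,0.003,0.047],0,0]]}}

```text
time_s: 12.05
eef_pos: [0.4261, 0.0495, 0.3244]
ee_rot: [0.161, 0.732, 0.647, 0.14]
wrist_force: [0.9, 0.4, -0.2]
finger_gap: 0.0429
finger_force: 0.0
```

Emit:
{"op": "servo_tool", "data": {"steps": [[[0.0015,0.003,0.045],0,-0.25],[[0.0015,0.003,0.045],0,-0.25],[[0,0,0.03],0,-0.25],[[0,0,0],0,-0.25]]}}

```text
time_s: 12.45
eef_pos: [0.4803, 0.0452, 0.2159]
ee_rot: [0.159, 0.732, 0.648, 0.137]
wrist_force: [-1.0, -1.0, 0.8]
finger_gap: 0.0321
finger_force: 0.0
```

```bash
python3 st.py; python3 - <<'E'
from h import *
import pickle
s=r.sense();c=cam("wrist",s);im=eyes.get_image("wrist");pickle.dump(c,open("w4.pkl","wb"));cv2.imwrite("pics/w4.png",im[:,:,::-1]); print(s['finger_gap'])
E
```

```text
[0.4803 0.0452 0.2159] [-0.062  0.034 -0.68   0.435 -0.029  1.624] [[0.123, 0.905, 0.407], [0.992, -0.11, -0.054], [-0.004, 0.411, -0.912]]
tilt in deg -24.19276946286006
0.03214493380415523
```

View pics/w4.png

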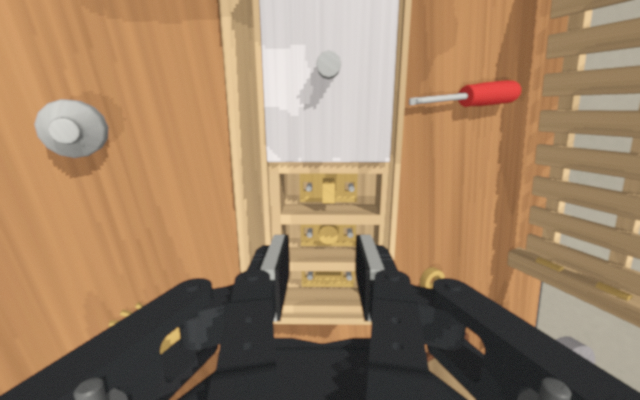

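The wrist view shows the post top at about (329,190) in the pocket next to the cover. The open fingertips are at columns 288 and 357, and the deck edges are parallel to the image columns.

```bash
python3 - <<'E'
from h import *
import pickle
def top(f,box):
    h=cv2.cvtColor(cv2.imread(f),cv2.COLOR_BGR2HSV); x0,y0,x1,y1=box; g=h[y0:y1,x0:x1]
    m=((g[...,0]>17)&(g[...,0]<24)&(g[...,2]>198)&(g[...,1]>105)&(g[...,1]<135)).astype(np.uint8)
    n,l,st,ce=cv2.connectedComponentsWithStats(m,connectivity=4); i=1+np.argmax(st[1:,4]); print(f,st[1:].tolist()); return st[i][:2]+(st[i][2:4]-1)/2+[x0,y0]
h=cv2.cvtColor(cv2.imread("pics/w4.png"),cv2.COLOR_BGR2HSV); print(h[190,300:362:2].tolist()); print(h[174:206:2,329].tolist())
a=top("pics/w3.png",(300,85,380,135)); b=top("pics/w4.png",(295,170,365,206)); print(a,b)
c3,c4=[pickle.load(open(f"w{i}.pkl","rb")) for i in(3,4)]
x,e=tri([(c3,a),(c4,b)]);print("tri",x.round(4),np.round(e,4))
s=r.sense();T=tool(s);print(T.round(4)); print("tool frame",(np.linalg.inv(T)@[*x,1]).round(4))
# by depth: ray of w4 at z tool = d
for z in(.085,.09,.095):
    ee,d=ray(c4,b); Ti=np.linalg.inv(T); o=(Ti@[*ee,1])[:3]; dd=Ti[:3,:3]@d; print(z,(o+dd*(z-o[2])/dd[2]).round(4))
E
```

```text
[[20, 117, 192], [20, 128, 185], [19, 119, 165], [19, 60, 175], [21, 26, 186], [20, 43, 174], [19, 109, 177], [20, 128, 192], [20, 127, 193], [21, 127, 193], [20, 127, 195], [21, 123, 209], [21, 120, 224], [21, 120, 225], [21, 118, 226], [21, 117, 228], [21, 119, 228], [21, 123, 209], [20, 127, 189], [20, 128, 192], [20, 126, 192], [20, 125, 191], [20, 126, 178], [19, 119, 161], [19, 82, 164], [20, 31, 179], [21, 27, 188], [19, 82, 187], [20, 116, 193], [18, 96, 194], [17, 94, 188]]
[[19, 122, 176], [20, 132, 164], [19, 138, 137], [19, 140, 126], [20, 135, 160], [21, 121, 215], [21, 120, 226], [21, 118, 229], [20, 116, 228], [21, 121, 224], [21, 118, 227], [21, 119, 228], [21, 118, 229], [21, 118, 229], [21, 119, 210], [18, 102, 163]]
pics/w3.png [[25, 13, 13, 25, 300], [50, 37, 12, 6, 37], [63, 37, 7, 6, 27], [20, 38, 1, 1, 1], [19, 39, 1, 1, 1]]
pics/w4.png [[15, 3, 10, 1, 10], [11, 4, 2, 1, 2], [25, 4, 3, 1, 3], [44, 4, 1, 1, 1], [46, 4, 2, 1, 2], [52, 4, 1, 1, 1], [54, 4, 1, 1, 1], [26, 13, 34, 20, 347], [6, 25, 8, 6, 20]]
[331. 110.] [337.5 192.5]
tri [0.5571 0.0389 0.0713] [0.0025 0.0025]
[[ 0.1225  0.9042  0.4091  0.4804]
 [ 0.9925 -0.1099 -0.0544  0.0454]
 [-0.0042  0.4127 -0.9109  0.2181]
 [ 0.      0.      0.      1.    ]]
tool frame [0.0036 0.0095 0.1655 1.    ]
0.085 [0.0272 0.0068 0.085 ]
0.09 [0.0259 0.0071 0.09  ]
0.095 [0.0246 0.0073 0.095 ]
```

```bash
python3 - <<'E'
from h import *
import pickle
c3,c4=[pickle.load(open(f"w{i}.pkl","rb")) for i in(3,4)]
a,b=(331.3,110.8),(328.2,193)
x,e=tri([(c3,a),(c4,b)]);print("tri",x.round(4),np.round(e,4))
T=tool();Ti=np.linalg.inv(T); print("tool frame",(Ti@[*x,1]).round(4))
ee,d=ray(c4,b); o=(Ti@[*ee,1])[:3]; dd=Ti[:3,:3]@d
for z in(.14,.15,.16,.17): print(z,(o+dd*(z-o[2])/dd[2]).round(4))
ct=cam("top");top=cv2.imread("pics/top2.png")
# expected from text: deck centre z .062
p=np.radians(-6.6);ca,sa=np.cos(np.radians(25)),np.sin(np.radians(25))
X=np.array([np.cos(p)*ca,np.sin(p)*ca,sa]);Y=np.array([-np.sin(p),np.cos(p),0]);N=np.cross(X,Y)
c0=np.array([.548,-.0007,.0665])-.005*N; x=c0+.0022*X+.038*Y-.002*N; print("exp",x,(Ti@[*x,1]).round(4))
print("pixel err px per mm at post", proj(c4,x), proj(c3,x))
E
```

```text
tri [0.5566 0.0367 0.0573] [0.0007 0.0007]
tool frame [0.0014 0.0035 0.1782 1.    ]
0.14 [0.0123 0.0032 0.14  ]
0.15 [0.0096 0.0034 0.15  ]
0.16 [0.0069 0.0036 0.16  ]
0.17 [0.0043 0.0037 0.17  ]
exp [0.557287   0.03647897 0.06108561] [0.0013 0.0057 0.175  1.    ]
pixel err px per mm at post [330.54548259 195.05994472] [332.99302836 110.20441335]
```

Emit:
{"op": "servo_tool", "data": {"steps": [[[0.0015,0.0036,0.03],0,-0.25],[[0,0,0.03],0,-0.25],[[0,0,0.02],0,-0.25],[[0,0,0.014],0,-0.25],[[0,0,0],0,-0.25]]}}

```text
time_s: 13.0
eef_pos: [0.5235, 0.0415, 0.1358]
ee_rot: [0.161, 0.732, 0.648, 0.14]
wrist_force: [0.7, -0.6, -0.4]
finger_gap: 0.0317
finger_force: 0.0
```

```bash
python3 - <<'E'
from h import *
T=tool();Ti=np.linalg.inv(T);print(T.round(4));print((Ti@[.5567,.0369,.0592,1]).round(4))
c=cam("wrist");im=eyes.get_image("wrist");cv2.imwrite("pics/w5.png",im[:,:,::-1])
h=cv2.cvtColor(im,cv2.COLOR_RGB2HSV)
for rr in (200,210,215,220,225,230,235,240): 
    m=(h[rr,:,0]>17)&(h[rr,:,0]<24)&(h[rr,:,2]>195)&(h[rr,:,1]>100)&(h[rr,:,1]<140); k=np.where(m[285:365])[0]+285; print(rr,k.min() if len(k) else 0,k.max() if len(k) else 0,len(k))
print([proj(c,(T@[0,0,z,1])[:3]).round(1).tolist() for z in(.06,.09,.096)])
E
```

```text
[[ 0.1221  0.9028  0.4123  0.5235]
 [ 0.9925 -0.1094 -0.0544  0.0415]
 [-0.004   0.4158 -0.9094  0.1358]
 [ 0.      0.      0.      1.    ]]
[-2.00e-04 -1.30e-03  8.36e-02  1.00e+00]
200 0 0 0
210 0 0 0
215 0 0 0
220 0 0 0
225 0 0 0
230 310 326 17
235 309 326 18
240 309 354 32
[[321.6, 263.9], [321.6, 237.8], [321.6, 233.6]]
```

Emit:
{"op": "servo_tool", "data": {"steps": [[[0,-0.0017,0.006],0,-0.25],[[0,0,0.006],0,-0.25],[[0,0,0],0,-0.25]]}}

```text
time_s: 13.35
eef_pos: [0.5267, 0.0412, 0.1235]
ee_rot: [0.161, 0.732, 0.648, 0.14]
wrist_force: [0.1, 0.3, 0.8]
finger_gap: 0.0317
finger_force: 0.0
```

```bash
python3 - <<'E'
from h import *
s=r.sense();T=tool(s);Ti=np.linalg.inv(T);print(T.round(4).tolist(),s['wrist_force'].round(1));print((Ti@[.5567,.0369,.0592,1]).round(4))
c=cam("wrist");im=eyes.get_image("wrist");cv2.imwrite("pics/w6.png",im[:,:,::-1])
h=cv2.cvtColor(im,cv2.COLOR_RGB2HSV)
for rr in range(226,262,4): print(rr,"".join("#" if (17<a<24 and v>205 and 100<b<140) else "o" if (17<a<24 and b>100 and v>120) else "." if v>60 else " " for a,b,v in h[rr,286:360].tolist()))
E
```

```text
[[0.1219, 0.9029, 0.4122, 0.5267], [0.9925, -0.1092, -0.0543, 0.0412], [-0.004, 0.4158, -0.9095, 0.1235], [0.0, 0.0, 0.0, 1.0]] [0.1 0.3 0.8]
[-4.00e-04  8.00e-04  7.11e-02  1.00e+00]
226 ooooooooooooooooooooooooooooo................ooooooooooooooooooooooooooooo
230 ............ooooooooooooooooo...............oooooooooooooooooooo..........
234 ............ooooooooooooooooooooooooooooooooooooooooooooooooooo...........
238   .........oooooooooooooooooooooooooooooooooooooooooooooooooooooooo...    
242   ........oooooooooooooooooooooooooooooooooooooooooooooooooooooooooooo.   
246   .oooooooooooooooooooooooooooooooooooo#oooooooooooooooooooooooooooooo.   
250   .ooooooooooooooooooooooooo###############oooooooooo#oooooooooooooooo.   
254   ..oooooooooooooooooooooooo##################oooooooooooooooooooooooo.   
258    .......ooo..oooo..oo.oooo#################oooo.oooooooooooooooooo..
```

Emit:
{"op": "servo_tool", "data": {"steps": [[[0,-0.0005,0.005],0,-0.3],[[0,0,0.004],0,-0.4],[[0,0,0],0,-0.45]]}}

```text
time_s: 13.7
eef_pos: [0.5299, 0.0408, 0.1145]
ee_rot: [0.16, 0.732, 0.648, 0.139]
wrist_force: [-0.2, 0.4, 0.1]
finger_gap: 0.0236
finger_force: 0.0
```

```bash
python3 - <<'E'
from h import *
s=r.sense();T=tool(s);Ti=np.linalg.inv(T);print(T[:3,3].round(4),s['wrist_force'].round(1),s['finger_gap'],(Ti@[.5567,.0369,.0592,1]).round(4))
c=cam("wrist");im=eyes.get_image("wrist")
h=cv2.cvtColor(im,cv2.COLOR_RGB2HSV)
for rr in range(240,284,4): print(rr,"".join("#" if (17<a<24 and v>205 and 100<b<140) else "o" if (17<a<24 and b>100 and v>120) else "." if v>60 else " " for a,b,v in h[rr,286:360].tolist()))
for z in(.056,.06,.064,.068):print(z,[proj(c,(T@[x,0,z,1])[:3]).round(1).tolist() for x in(.008,0)])
E
```

```text
[0.5299 0.0408 0.1145] [-0.2  0.4  0.1] 0.023584287916897293 [-4.00e-04  1.70e-03  6.16e-02  1.00e+00]
240 ........   ..oooooooooooooooooooooooooooooooooooooooooooooooo.   .........
244 .......    ..oooooooooooooooooooooooooooooooooooooooooooooooo.    ........
248 ......     ..oooooooooooooooooooooooooooooooooooooooooooooooo.     .......
252 .....      .ooooooooooooooooooooooooooooooooooooooooooooooooo.      ......
256 ....       .ooooooooooooooooooooooooooooooooooooooooooooooooo.       .....
260 ...        ..ooooooooooooooooooo###oooooooooooooooooooooooooo.        ....
264 ...        ..oooooooooooooooo###########ooooooooooooooooooooo.        ....
268 ..          ..............ooo############ooooooooo...........          ...
272 ..          ..............ooo#######ooooooooooooooo...........         ...
276 ..         ................oooooooooooooooooooooo.o...........         ...
280            ......................................o............            
0.056 [[321.6, 251.6], [321.5, 268.2]]
0.06 [[321.6, 247.7], [321.6, 263.9]]
0.064 [[321.6, 244.0], [321.6, 259.8]]
0.068 [[321.6, 240.5], [321.6, 256.0]]
```

```bash
python3 - <<'E'
from h import *
im=eyes.get_image("wrist")[:,:,::-1]
cv2.imwrite("pics/w7.png",cv2.resize(im[140:340,220:420],None,fx=3,fy=3,interpolation=2))
E
```

```text
(no output)
```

View pics/w7.png

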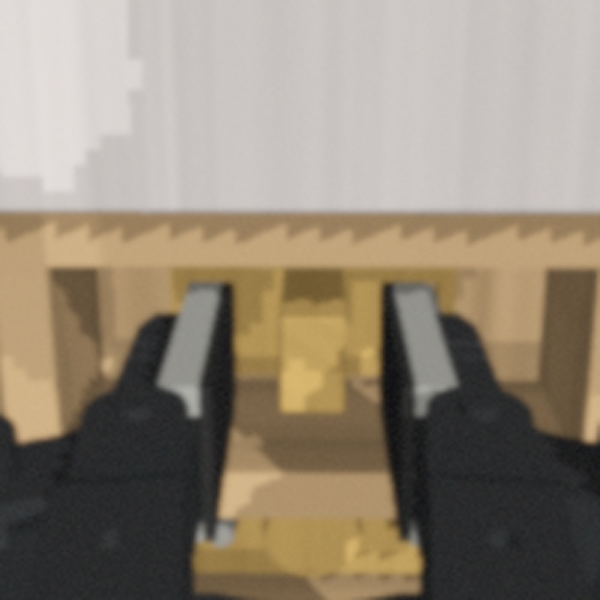

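The enlarged crop shows the tall square post top spanning (281–345, 315–412), between the finger pads at columns 233 and 384. It sits about 0.7 mm right of the middle. This is the bridge, next to the cover, with the disc spare visible in the pocket below. I'll nudge over, go 3 mm deeper and close.

Emit:
{"op": "servo_tool", "data": {"steps": [[[0.001,0.0006,0.003],0,-0.55],[[0,0,0],0,-0.65],[[0,0,0],0,-0.7],[[0,0,0],0,-0.75]], "newtons": 20}}

```text
time_s: 14.2
eef_pos: [0.5318, 0.0416, 0.1127]
ee_rot: [0.161, 0.732, 0.648, 0.139]
wrist_force: [-0.3, -0.6, 0.3]
finger_gap: 0.0104
finger_force: 0.0
```

Emit:
{"op": "servo_tool", "data": {"steps": [[[0,0,0],0,-0.8],[[0,0,0],0,-0.85],[[0,0,0],0,-0.9]], "newtons": 20}}

```text
time_s: 14.5
eef_pos: [0.5318, 0.0416, 0.1127]
ee_rot: [0.161, 0.732, 0.648, 0.14]
wrist_force: [-1.7, 1.2, 3.2]
finger_gap: 0.0093
finger_force: 19.9
```

Gripped, with a 9.3 mm gap at 20 N and little side load. Now I'll draw it slowly along the deck normal.

Emit:
{"op": "servo_tool", "data": {"steps": [[[0,0,-0.001],0,-0.95],[[0,0,-0.002],0,-0.95],[[0,0,-0.002],0,-0.95],[[0,0,-0.003],0,-0.95],[[0,0,-0.003],0,-0.95]], "newtons": 30}}

```text
time_s: 15.0
eef_pos: [0.5271, 0.0422, 0.1228]
ee_rot: [0.161, 0.732, 0.648, 0.139]
wrist_force: [0.7, 0.9, -1.8]
finger_gap: 0.0089
finger_force: 31.7
```

Emit:
{"op": "servo_tool", "data": {"steps": [[[0,0,-0.003],0,-0.95],[[0,0,-0.004],0,-0.95],[[0,0,-0.005],0,-0.95],[[0,0,-0.005],0,-0.95],[[0,0,-0.006],0,-0.95]]}}

```text
time_s: 15.5
eef_pos: [0.5176, 0.0435, 0.1439]
ee_rot: [0.161, 0.732, 0.648, 0.139]
wrist_force: [0.0, 0.7, -1.3]
finger_gap: 0.009
finger_force: 31.7
```

Emit:
{"op": "servo_tool", "data": {"steps": [[[0,0,-0.01],0,-0.95],[[0,0,-0.02],0,-0.95],[[0,0,-0.03],0,-0.95],[[0,0,-0.03],0,-0.95],[[0,0,-0.02],0,-0.95]]}}

```text
time_s: 16.0
eef_pos: [0.4717, 0.0495, 0.246]
ee_rot: [0.161, 0.731, 0.648, 0.14]
wrist_force: [-0.0, 1.0, 0.0]
finger_gap: 0.0091
finger_force: 31.8
```

```bash
python3 st.py; python3 - <<'E'
from h import *
s=r.sense();print(s['finger_gap'],s['finger_force'],s['wrist_force'])
im=eyes.get_image("wrist");cv2.imwrite("pics/w8.png",im[:,:,::-1]);h=cv2.cvtColor(im,cv2.COLOR_RGB2HSV)
for rr in range(224,290,5): print(rr,"".join("#" if (17<a<24 and v>205 and 100<b<140) else "o" if (17<a<24 and b>100 and v>120) else "." if v>60 else " " for a,b,v in h[rr,270:374].tolist()))
E
```

```text
[0.4717 0.0495 0.246 ] [-0.053 -0.013 -0.637  0.517 -0.032  1.632] [[0.122, 0.902, 0.414], [0.993, -0.109, -0.054], [-0.004, 0.417, -0.909]]
tilt in deg -24.593675569962127
0.009110499200917412 31.75628900527954 [-0.04809969  1.00167618  0.04848279]
224 ....#####ooo##########o##oo##################ooo################o###############ooo##################o..
229 ....######ooo############o##################oooo#######o#ooooooo#################oo#################oo..
234 ....#######oo#############oo.............ooooooooooooooooooooooo.............o##oo###########oo######o..
239 ....######ooo...........ooo............. ..oooooooooooooooooo.. ..............ooo.o...oo.o.o.ooo#####o..
244 .....#####oo............................ .ooooooooooooooooooo..  ............................ooo#####o..
249 .....#####oo..          ...............  .oooooooooooooooooooo.. ................          ..oo######...
254 .....#####oo..         ................ .ooo########ooooooooooo.  ................. .   .   .oo######...
259 .....##ooo.           ................  .oooooooooooooooooooooo.   .................         ..oo###o...
264 ......oo..            ................   .oo#oooooooooooooooooo.   .................           .oo##o...
269 ........               ...............  ..ooooooooooooooooooooo.   ................              .o.....
274 ...                            .......   .ooooooooooooooooooooo.   ......                              .
279                                  ....    .ooooooooooooooooooooo.                                        
284                                      .   .......................                                        
289                                          .......................
```

The bridge is off its pins and held square, with its plate symmetric about column 322. Now I'll level the tool again by stretching outward, where q3 clips and pitches the tool inward.

Emit:
{"op": "servo_tool", "data": {"steps": [[[-0.003,0.04,-0.005],0,-0.95],[[-0.003,0.04,-0.005],0,-0.95],[[-0.003,0.04,-0.005],0,-0.95],[[-0.003,0.04,-0.005],0,-0.95],[[-0.003,0.04,-0.005],0,-0.95]], "newtons": 30}}

```text
time_s: 16.55
eef_pos: [0.6419, 0.0137, 0.3504]
ee_rot: [0.161, 0.732, 0.648, 0.139]
wrist_force: [0.7, -0.6, -1.1]
finger_gap: 0.0089
finger_force: 31.7
```

Emit:
{"op": "servo_tool", "data": {"steps": [[[-0.003,0.04,-0.005],0,-0.95],[[-0.003,0.04,-0.005],0,-0.95],[[-0.003,0.04,-0.005],0,-0.95],[[-0.003,0.03,-0.003],0,-0.95],[[-0.003,0.03,-0.003],0,-0.95]]}}

```text
time_s: 17.05
eef_pos: [0.7937, -0.0197, 0.444]
ee_rot: [0.161, 0.732, 0.648, 0.139]
wrist_force: [0.1, 0.4, -0.5]
finger_gap: 0.0087
finger_force: 31.7
```

```bash
python3 st.py
```

```text
[ 0.7937 -0.0197  0.444 ] [-0.127  0.509  0.635  1.269 -0.002  1.565] [[0.122, 0.903, 0.412], [0.993, -0.109, -0.054], [-0.004, 0.416, -0.91]]
tilt in deg -24.552922375034164
```

Emit:
{"op": "servo_tool", "data": {"steps": [[[0,0.032,0.018],0,-0.95],[[0,0.032,0.018],0,-0.95],[[0,0.03,0.018],0,-0.95],[[0,0.03,0.018],0,-0.95]]}}

```text
time_s: 17.45
eef_pos: [0.9014, -0.0335, 0.4316]
ee_rot: [0.165, 0.731, 0.647, 0.143]
wrist_force: [1.1, -0.1, 0.9]
finger_gap: 0.0091
finger_force: 31.7
```

```bash
python3 st.py
```

```text
[ 0.9014 -0.0335  0.4316] [-1.270e-01  8.630e-01  1.333e+00  1.601e+00 -1.000e-03  1.565e+00] [[0.122, 0.898, 0.422], [0.993, -0.109, -0.055], [-0.004, 0.426, -0.905]]
tilt in deg -25.20476005062296
```

Emit:
{"op": "servo_tool", "data": {"steps": [[[0,0.03,0.015],0,-0.95],[[0,0.03,0.015],0,-0.95],[[0,0.03,0.015],0,-0.95]]}}

```text
time_s: 17.75
eef_pos: [0.9542, -0.0441, 0.3945]
ee_rot: [0.185, 0.725, 0.643, 0.163]
wrist_force: [1.1, 0.6, -0.1]
finger_gap: 0.009
finger_force: 31.7
```

```bash
python3 st.py
```

```text
[ 0.9542 -0.0441  0.3945] [-0.132  0.937  1.366  1.502  0.004  1.56 ] [[0.121, 0.872, 0.474], [0.993, -0.105, -0.059], [-0.001, 0.478, -0.879]]
tilt in deg -28.531457925800453
```

When stretched with q4 free, it tilts outward instead. The inward tilt came from q3 and q4 both clipping, where pitch is then q2+0.74. So I'll go to a high point where both are near their limits and push outward from there.

Emit:
{"op": "servo_tool", "data": {"steps": [[[0,-0.022,-0.042],0,-0.95],[[0,-0.022,-0.042],0,-0.95],[[0,-0.022,-0.042],0,-0.95],[[0,-0.022,-0.042],0,-0.95],[[0,-0.022,-0.042],0,-0.95]]}}

```text
time_s: 18.25
eef_pos: [0.7777, -0.0224, 0.5182]
ee_rot: [0.185, 0.725, 0.643, 0.163]
wrist_force: [0.7, -0.1, -1.2]
finger_gap: 0.0089
finger_force: 31.7
```

Emit:
{"op": "servo_tool", "data": {"steps": [[[0,-0.022,-0.042],0,-0.95],[[0,-0.022,-0.042],0,-0.95],[[0,-0.022,-0.042],0,-0.95],[[0,-0.022,-0.042],0,-0.95],[[0,-0.022,-0.042],0,-0.95]]}}

```text
time_s: 18.75
eef_pos: [0.582, 0.0015, 0.65]
ee_rot: [0.185, 0.725, 0.643, 0.163]
wrist_force: [0.2, 0.4, 0.1]
finger_gap: 0.0091
finger_force: 31.7
```

```bash
python3 st.py
```

```text
[0.582  0.0015 0.65  ] [-0.14   0.196  0.721  1.596  0.008  1.553] [[0.12, 0.871, 0.475], [0.993, -0.105, -0.059], [-0.001, 0.479, -0.878]]
tilt in deg -28.617393867212837
```

Emit:
{"op": "servo_tool", "data": {"steps": [[[0,0.014,-0.026],0,-0.95],[[0,0.014,-0.026],0,-0.95],[[0,0.01,-0.018],0,-0.95]]}}

```text
time_s: 19.05
eef_pos: [0.5841, 0.0011, 0.7105]
ee_rot: [0.187, 0.725, 0.642, 0.165]
wrist_force: [0.7, 0.4, 0.6]
finger_gap: 0.0091
finger_force: 31.7
```

```bash
python3 st.py; python3 - <<'E'
import sys; sys.path.insert(0,'.')
from kin import *
print(P, [fk(q,P) for q in([.39,1.36,2.1],[.3,1.3,2.1],[.196,.721,1.596])])
E
```

```text
[0.5841 0.0011 0.7105] [-0.141  0.378  1.268  1.956  0.009  1.553] [[0.12, 0.869, 0.479], [0.993, -0.105, -0.059], [-0.001, 0.483, -0.876]]
tilt in deg -28.859434499812373
[0.57832043 0.36824807 0.15410005 0.34517409 0.05174508 0.00813233] [(np.float64(0.5407616575508598), np.float64(0.7098282521917239)), (np.float64(0.4910306336939466), np.float64(0.7367970320184984)), (np.float64(0.5789009225386123), np.float64(0.6477421446015346))]
```

Near both limits now (q3 1.27, q4 1.96). Next I push outward horizontally.

Emit:
{"op": "servo_tool", "data": {"steps": [[[0,0.026,0.014],0,-0.95],[[0,0.026,0.014],0,-0.95],[[0,0.026,0.014],0,-0.95]]}}

```text
time_s: 19.35
eef_pos: [0.6591, -0.01, 0.6818]
ee_rot: [0.195, 0.722, 0.64, 0.173]
wrist_force: [-0.3, -0.3, -0.3]
finger_gap: 0.009
finger_force: 31.7
```

```bash
python3 st.py
```

```text
[ 0.6591 -0.01    0.6818] [-0.142  0.496  1.365  1.912  0.011  1.552] [[0.12, 0.858, 0.5], [0.993, -0.104, -0.06], [-0.0, 0.504, -0.864]]
tilt in deg -30.23304917784225
```

Emit:
{"op": "servo_tool", "data": {"steps": [[[0,0.043,0.025],0,-0.95],[[0,0.043,0.025],0,-0.95],[[0,0.043,0.025],0,-0.95]]}}

```text
time_s: 19.65
eef_pos: [0.7696, -0.027, 0.6339]
ee_rot: [0.218, 0.715, 0.635, 0.195]
wrist_force: [0.3, 0.8, -0.7]
finger_gap: 0.0092
finger_force: 31.8
```

```bash
python3 st.py
```

```text
[ 0.7696 -0.027   0.6339] [-0.145  0.612  1.366  1.732  0.016  1.55 ] [[0.119, 0.823, 0.556], [0.993, -0.099, -0.065], [0.002, 0.56, -0.829]]
tilt in deg -34.02056277867616
```

Outward stretching always tilts the tool away from the base. To bring it upright I'll do the same stretch with the arm swung round behind the base, where "outward" is the opposite world direction. I'm swinging there high up, and slowly.

Emit:
{"op": "servo_tool", "data": {"steps": [[[-0.0166,-0.0396,-0.0045],0,-0.95],[[-0.0166,-0.0396,-0.0045],0,-0.95],[[-0.0166,-0.0396,-0.0045],0,-0.95],[[-0.0166,-0.0396,-0.0045],0,-0.95],[[-0.0166,-0.0396,-0.0045],0,-0.95]]}}

```text
time_s: 20.15
eef_pos: [0.654, -0.0692, 0.584]
ee_rot: [0.218, 0.715, 0.635, 0.195]
wrist_force: [1.4, -0.8, 1.2]
finger_gap: 0.0092
finger_force: 31.8
```

Emit:
{"op": "servo_tool", "data": {"steps": [[[-0.0166,-0.0396,-0.0045],0,-0.95],[[-0.0166,-0.0396,-0.0045],0,-0.95],[[-0.0166,-0.0396,-0.0045],0,-0.95],[[-0.0166,-0.0396,-0.0045],0,-0.95],[[-0.0166,-0.0396,-0.0045],0,-0.95]]}}

```text
time_s: 20.65
eef_pos: [0.468, -0.1302, 0.492]
ee_rot: [0.218, 0.715, 0.635, 0.195]
wrist_force: [0.5, -1.3, -0.7]
finger_gap: 0.0089
finger_force: 31.8
```

Emit:
{"op": "servo_tool", "data": {"steps": [[[-0.031,-0.0275,-0.0187],0,-0.95],[[-0.031,-0.0275,-0.0187],0,-0.95],[[-0.031,-0.0275,-0.0187],0,-0.95],[[-0.031,-0.0275,-0.0187],0,-0.95],[[-0.031,-0.0275,-0.0187],0,-0.95]]}}

```text
time_s: 21.15
eef_pos: [0.2993, -0.2553, 0.4932]
ee_rot: [0.218, 0.715, 0.635, 0.194]
wrist_force: [0.6, -0.7, -1.8]
finger_gap: 0.009
finger_force: 31.7
```

```bash
python3 st.py
```

```text
[ 0.2993 -0.2553  0.4932] [-1.199 -0.203 -0.141  1.327  0.515  0.572] [[0.118, 0.824, 0.554], [0.993, -0.098, -0.065], [0.001, 0.558, -0.83]]
tilt in deg -17.539139623711577
```

Emit:
{"op": "servo_tool", "data": {"steps": [[[-0.0277,-0.031,-0.0161],0,-0.95],[[-0.0277,-0.031,-0.0161],0,-0.95],[[-0.0277,-0.031,-0.0161],0,-0.95],[[-0.0277,-0.031,-0.0161],0,-0.95],[[-0.0277,-0.031,-0.0161],0,-0.95]]}}

```text
time_s: 21.65
eef_pos: [0.1165, -0.3692, 0.4738]
ee_rot: [0.217, 0.716, 0.635, 0.193]
wrist_force: [0.5, -2.0, -0.4]
finger_gap: 0.0086
finger_force: 31.7
```

Emit:
{"op": "servo_tool", "data": {"steps": [[[0.0171,-0.0374,-0.0202],0,-0.95],[[0.0171,-0.0374,-0.0202],0,-0.95],[[0.0171,-0.0374,-0.0202],0,-0.95],[[0.0171,-0.0374,-0.0202],0,-0.95],[[0.0171,-0.0374,-0.0202],0,-0.95]]}}

```text
time_s: 22.15
eef_pos: [-0.0688, -0.2667, 0.455]
ee_rot: [0.216, 0.716, 0.635, 0.193]
wrist_force: [-1.0, -0.7, -0.7]
finger_gap: 0.0091
finger_force: 31.7
```

```bash
python3 st.py
```

```text
[-0.0688 -0.2667  0.455 ] [-2.466 -0.018 -0.108  1.919  0.406 -0.868] [[0.118, 0.826, 0.551], [0.993, -0.099, -0.064], [0.001, 0.554, -0.832]]
tilt in deg 25.083576895459252
```

Emit:
{"op": "servo_tool", "data": {"steps": [[[0.018,-0.0173,-0.0115],0,-0.95],[[0.018,-0.0173,-0.0115],0,-0.95],[[0,0.022,-0.033],0,-0.95],[[0,0.022,-0.033],0,-0.95],[[0,0.022,-0.033],0,-0.95]]}}

```text
time_s: 22.65
eef_pos: [-0.095, -0.2432, 0.5205]
ee_rot: [0.212, 0.721, 0.636, 0.177]
wrist_force: [-0.3, -0.9, -1.1]
finger_gap: 0.0089
finger_force: 31.8
```

Emit:
{"op": "servo_tool", "data": {"steps": [[[0,0.022,-0.035],0,-0.95],[[0,0.022,-0.035],0,-0.95],[[0,0.022,-0.035],0,-0.95],[[0,0.022,-0.035],0,-0.95],[[0,0.022,-0.035],0,-0.95]]}}

```text
time_s: 23.15
eef_pos: [-0.0427, -0.2878, 0.5743]
ee_rot: [0.206, 0.733, 0.635, 0.13]
wrist_force: [-0.4, -0.6, -0.8]
finger_gap: 0.0091
finger_force: 31.8
```

```bash
python3 st.py
```

```text
[-0.0427 -0.2878  0.5743] [-2.344 -0.041  0.256  2.109  0.433 -0.683] [[0.161, 0.878, 0.452], [0.984, -0.109, -0.138], [-0.071, 0.467, -0.882]]
tilt in deg 13.8278989819463
```

The tilt is reducing (tool z is now (0.452, −0.138, −0.882)). Next I try the q1 limit tangentially for the other component.

Emit:
{"op": "servo_tool", "data": {"steps": [[[0.0347,-0.024,-0.0155],0,-0.95],[[0.0347,-0.024,-0.0155],0,-0.95],[[0.0347,-0.024,-0.0155],0,-0.95],[[0.0347,-0.024,-0.0155],0,-0.95],[[0.0347,-0.024,-0.0155],0,-0.95]]}}

```text
time_s: 23.65
eef_pos: [-0.0962, -0.2075, 0.5375]
ee_rot: [0.167, 0.737, 0.643, 0.128]
wrist_force: [0.7, 0.0, -1.6]
finger_gap: 0.009
finger_force: 31.8
```

Emit:
{"op": "servo_tool", "data": {"steps": [[[0.0347,-0.024,-0.0155],0,-0.95],[[0.0347,-0.024,-0.0155],0,-0.95],[[0.0347,-0.024,-0.0155],0,-0.95]]}}

```text
time_s: 23.95
eef_pos: [-0.112, -0.197, 0.5366]
ee_rot: [0.128, 0.736, 0.651, 0.134]
wrist_force: [-0.2, 0.1, -1.0]
finger_gap: 0.0091
finger_force: 31.8
```

```bash
python3 st.py
```

```text
[-0.112  -0.197   0.5366] [-2.648 -0.082  0.131  2.109  0.186 -0.985] [[0.117, 0.924, 0.364], [0.993, -0.12, -0.014], [0.031, 0.363, -0.931]]
tilt in deg 18.629783444524595
```

That works well. Now I'll combine rising with the tangential push.

Emit:
{"op": "servo_tool", "data": {"steps": [[[0.02,-0.002,-0.043],0,-0.95],[[0.02,-0.002,-0.043],0,-0.95],[[0.02,-0.002,-0.043],0,-0.95],[[0.02,-0.002,-0.043],0,-0.95],[[0.02,-0.002,-0.043],0,-0.95]]}}

```text
time_s: 24.45
eef_pos: [-0.1337, -0.1949, 0.5628]
ee_rot: [0.086, 0.744, 0.657, 0.088]
wrist_force: [0.8, -1.1, -0.4]
finger_gap: 0.0089
finger_force: 31.8
```

```bash
python3 st.py
```

```text
[-0.1337 -0.1949  0.5628] [-2.648 -0.087  0.24   2.109  0.128 -0.968] [[0.121, 0.962, 0.244], [0.993, -0.121, -0.013], [0.017, 0.244, -0.97]]
tilt in deg 12.137428577693361
```

Emit:
{"op": "servo_tool", "data": {"steps": [[[0.022,-0.004,-0.043],0,-0.95],[[0.022,-0.004,-0.043],0,-0.95],[[0.022,-0.004,-0.043],0,-0.95],[[0.022,-0.004,-0.043],0,-0.95],[[0.022,-0.004,-0.043],0,-0.95]]}}

```text
time_s: 24.95
eef_pos: [-0.1402, -0.1824, 0.5925]
ee_rot: [0.04, 0.748, 0.661, 0.037]
wrist_force: [-0.4, -0.0, -0.8]
finger_gap: 0.009
finger_force: 31.8
```

Emit:
{"op": "servo_tool", "data": {"steps": [[[0.022,-0.004,-0.043],0,-0.95],[[0.022,-0.004,-0.043],0,-0.95],[[0.022,-0.004,-0.043],0,-0.95]]}}

```text
time_s: 25.25
eef_pos: [-0.1363, -0.1708, 0.6117]
ee_rot: [0.012, 0.75, 0.662, 0.003]
wrist_force: [0.0, -0.2, -0.5]
finger_gap: 0.0089
finger_force: 31.8
```

```bash
python3 st.py
```

```text
[-0.1363 -0.1708  0.6117] [-2.648 -0.154  0.373  2.109  0.022 -0.953] [[0.124, 0.992, 0.021], [0.992, -0.124, -0.014], [-0.011, 0.022, -1.0]]
tilt in deg 0.6715562271572931
```

Emit:
{"op": "servo_tool", "data": {"steps": [[[0.016,-0.007,-0.016],0,-0.95],[[0,0,0],0,-0.95]]}}

```text
time_s: 25.45
eef_pos: [-0.1357, -0.1681, 0.6139]
ee_rot: [0.006, 0.75, 0.662, -0.0]
wrist_force: [0.4, 0.4, -0.6]
finger_gap: 0.0086
finger_force: 31.8
```

```bash
python3 st.py
```

```text
[-0.1357 -0.1681  0.6139] [-2.648 -0.159  0.377  2.109  0.012 -0.953] [[0.124, 0.992, 0.008], [0.992, -0.124, -0.009], [-0.008, 0.009, -1.0]]
tilt in deg 0.14807493901549731
```

Level to within 0.7°. Next I'll carry it to above the cork rest, at about (0.508, −0.247).

Emit:
{"op": "servo_tool", "data": {"steps": [[[-0.03,0.021,0.022],0,-0.95],[[-0.03,0.021,0.022],0,-0.95],[[-0.03,0.021,0.022],0,-0.95],[[-0.03,0.021,0.022],0,-0.95],[[-0.03,0.021,0.022],0,-0.95]]}}

```text
time_s: 25.95
eef_pos: [-0.0585, -0.3164, 0.5155]
ee_rot: [0.006, 0.75, 0.662, 0.001]
wrist_force: [-2.1, -0.1, 0.0]
finger_gap: 0.0087
finger_force: 31.7
```

Emit:
{"op": "servo_tool", "data": {"steps": [[[-0.0018,0.0434,0.0143],0,-0.95],[[-0.0018,0.0434,0.0143],0,-0.95],[[-0.0018,0.0434,0.0143],0,-0.95],[[-0.0018,0.0434,0.0143],0,-0.95],[[-0.0018,0.0434,0.0143],0,-0.95]]}}

```text
time_s: 26.45
eef_pos: [0.1529, -0.351, 0.4479]
ee_rot: [0.006, 0.75, 0.662, 0.001]
wrist_force: [-0.6, -2.1, -1.2]
finger_gap: 0.009
finger_force: 31.8
```

Emit:
{"op": "servo_tool", "data": {"steps": [[[-0.0018,0.0434,0.0143],0,-0.95],[[-0.0018,0.0434,0.0143],0,-0.95],[[0.02,0.034,0.0143],0,-0.95],[[0.02,0.034,0.0143],0,-0.95],[[0.02,0.034,0.0143],0,-0.95]]}}

```text
time_s: 26.95
eef_pos: [0.3474, -0.3185, 0.3777]
ee_rot: [0.006, 0.75, 0.662, 0.001]
wrist_force: [-0.1, -1.1, -0.7]
finger_gap: 0.0091
finger_force: 31.8
```

```bash
python3 st.py
```

```text
[ 0.3474 -0.3185  0.3777] [-9.160e-01  1.500e-01  1.000e-03  1.411e+00  2.000e-03  7.790e-01] [[0.124, 0.992, 0.009], [0.992, -0.124, -0.008], [-0.006, 0.01, -1.0]]
tilt in deg -0.6471699660325191
```

Emit:
{"op": "servo_tool", "data": {"steps": [[[0.007,0.0395,0.0195],0,-0.95],[[0.007,0.0395,0.0195],0,-0.95],[[0.007,0.0395,0.0195],0,-0.95],[[0.007,0.0395,0.0195],0,-0.95],[[0,0,0],0,-0.95]]}}

```text
time_s: 27.45
eef_pos: [0.5098, -0.3108, 0.298]
ee_rot: [0.004, 0.749, 0.663, 0.001]
wrist_force: [-1.6, 0.4, -0.5]
finger_gap: 0.0087
finger_force: 31.7
```

```bash
cat > rest.py <<'E'
from h import *
s=r.sense();c=cam("wrist",s);im=eyes.get_image("wrist");cv2.imwrite("pics/w9.png",im[:,:,::-1])
print(s['eef_pos'],s['wrist_force'].round(2))
h=cv2.cvtColor(im,cv2.COLOR_RGB2HSV); 
p=[proj(c,[.508,-.2465,.035]),*[proj(c,[.508+a,-.2465+b,.035]) for a in(-.06,.06) for b in(-.06,.06)]]; print(np.round(p,0).tolist())
u,v=np.round(p[0]).astype(int); print(h[max(v-30,0):v+40:10,u-60:u+61:20].tolist())
E
python3 rest.py
```

```text
[ 0.50977373 -0.31083888  0.29799568] [-1.6   0.4  -0.51]
[[311.0, 111.0], [263.0, 176.0], [241.0, 56.0], [374.0, 162.0], [365.0, 39.0]]
[[[15, 101, 206], [15, 103, 188], [15, 98, 214], [16, 101, 205], [16, 105, 191], [16, 104, 199], [15, 129, 184]], [[16, 98, 211], [16, 95, 222], [16, 103, 196], [15, 103, 196], [15, 99, 206], [16, 96, 222], [14, 123, 185]], [[15, 104, 198], [16, 97, 218], [16, 93, 234], [16, 101, 206], [16, 96, 217], [16, 101, 201], [15, 111, 193]], [[14, 127, 173], [16, 101, 200], [16, 99, 216], [16, 100, 206], [16, 98, 211], [15, 97, 216], [15, 103, 200]], [[14, 128, 195], [16, 93, 232], [16, 101, 208], [16, 99, 217], [16, 100, 204], [16, 103, 201], [15, 99, 212]], [[15, 127, 200], [16, 97, 219], [16, 98, 216], [16, 101, 204], [16, 99, 211], [16, 97, 215], [16, 96, 222]], [[15, 126, 203], [16, 94, 231], [16, 94, 222], [16, 95, 222], [16, 98, 217], [16, 100, 207], [16, 100, 207]]]
```

```bash
python3 - <<'E'
from h import *
import math
c=cam("wrist"); im=cv2.imread("pics/w9.png");h=cv2.cvtColor(cv2.medianBlur(im,7),cv2.COLOR_BGR2HSV)
m=((h[...,1]<112)&(h[...,1]>85)&(h[...,2]>170)&(abs(h[...,0].astype(int)-16)<3)).astype(np.uint8)
m=cv2.morphologyEx(m,cv2.MORPH_OPEN,np.ones((7,7))); n,l,st,_=cv2.connectedComponentsWithStats(m); k=l[111,311];print(st[k])
m=(l==k).astype(np.uint8); ct=max(cv2.findContours(m,0,1)[0],key=cv2.contourArea); hull=cv2.convexHull(ct)
for e in np.arange(2,20,1.):
    q=cv2.approxPolyDP(hull,e,True)
    if len(q)<=4: break
q=q[:,0];print(q.tolist())
for z in(.02,.03,.035,.04,.05):
    P=np.array([onz(c,u,z) for u in q]); print(z,P.mean(0).round(4),[round(float(np.linalg.norm(P[i]-P[i-1])),4) for i in range(len(P))])
E
```

```text
[  243    38   132   138 14522]
[[364, 39], [374, 159], [268, 175], [243, 58]]
0.02 [ 0.5077 -0.2468  0.02  ] [0.1239, 0.1223, 0.1197, 0.1231]
0.03 [ 0.5079 -0.2467  0.03  ] [0.1204, 0.1189, 0.1163, 0.1196]
0.035 [ 0.508  -0.2466  0.035 ] [0.1186, 0.1171, 0.1146, 0.1178]
0.04 [ 0.5081 -0.2466  0.04  ] [0.1168, 0.1154, 0.1129, 0.1161]
0.05 [ 0.5084 -0.2465  0.05  ] [0.1133, 0.1119, 0.1094, 0.1125]
```

Rest centre is at (0.508, −0.247), and the face is roughly 20–30 mm high by its apparent size. I'll descend and feel for it.

Emit:
{"op": "servo_tool", "data": {"steps": [[[0.0315,-0.005,0.02],0,-0.95],[[0.0315,-0.005,0.02],0,-0.95],[[0,0,0.04],0,-0.95],[[0,0,0.03],0,-0.95],[[0,0,0.015],0,-0.95]]}}

```text
time_s: 28.0
eef_pos: [0.5043, -0.2487, 0.175]
ee_rot: [0.005, 0.75, 0.662, 0.0]
wrist_force: [-1.2, -0.2, -0.3]
finger_gap: 0.0091
finger_force: 31.7
```

Emit:
{"op": "servo_tool", "data": {"steps": [[[0,0,0.004],0,-0.95],[[0,0,0.004],0,-0.95],[[0,0,0],0,-0.95]]}}

```text
time_s: 28.3
eef_pos: [0.506, -0.2497, 0.1695]
ee_rot: [0.007, 0.75, 0.662, 0.001]
wrist_force: [1.1, -0.5, -1.0]
finger_gap: 0.0093
finger_force: 31.7
```

```bash
python3 st.py; python3 - <<'E'
from h import *
f=[]
for i in range(4):
    eyes.get_image("top"); f.append(r.sense()['wrist_force'])
print(np.round(f,2).tolist())
E
```

```text
[ 0.506  -0.2497  0.1695] [-0.602  0.395 -0.228  0.934 -0.002  1.093] [[0.124, 0.992, 0.01], [0.992, -0.124, -0.009], [-0.008, 0.011, -1.0]]
tilt in deg -0.7886603190632419
[[0.55, -0.44, -0.37], [0.33, 0.21, -0.33], [-0.05, 0.32, -0.22], [0.14, -0.69, 0.1]]
```

Emit:
{"op": "servo_tool", "data": {"steps": [[[0.0025,0.0015,0.006],0,-0.95],[[0,0,0.006],0,-0.95],[[0,0,0.006],0,-0.95],[[0,0,0.006],0,-0.95],[[0,0,0.006],0,-0.95]]}}

```text
time_s: 29.0
eef_pos: [0.5081, -0.2473, 0.1383]
ee_rot: [0.006, 0.75, 0.662, 0.001]
wrist_force: [0.5, -0.5, -1.0]
finger_gap: 0.0087
finger_force: 31.7
```

Emit:
{"op": "servo_tool", "data": {"steps": [[[0,0,0.004],0,-0.95],[[0,0,0.004],0,-0.95],[[0,0,0.003],0,-0.95],[[0,0,0],0,-0.95]]}}

```text
time_s: 29.4
eef_pos: [0.5081, -0.2474, 0.1276]
ee_rot: [0.006, 0.75, 0.662, 0.001]
wrist_force: [0.3, -0.1, -0.6]
finger_gap: 0.0093
finger_force: 31.7
```

Emit:
{"op": "servo_tool", "data": {"steps": [[[0,0,0.002],0,-0.95],[[0,0,0.002],0,-0.95],[[0,0,0],0,-0.95]]}}

```text
time_s: 29.7
eef_pos: [0.5082, -0.2474, 0.1238]
ee_rot: [0.006, 0.75, 0.662, 0.001]
wrist_force: [0.3, 0.3, -0.9]
finger_gap: 0.0091
finger_force: 31.7
```

Emit:
{"op": "servo_tool", "data": {"steps": [[[0,0,0.0015],0,-0.95],[[0,0,0.0015],0,-0.95],[[0,0,0],0,-0.95]]}}

```text
time_s: 30.0
eef_pos: [0.5085, -0.2476, 0.121]
ee_rot: [0.007, 0.75, 0.662, 0.001]
wrist_force: [0.6, -0.4, 2.6]
finger_gap: 0.009
finger_force: 32.2
```

Emit:
{"op": "servo_tool", "data": {"steps": [[[0,0,0.0015],0,-0.95],[[0,0,0],0,-0.95]]}}

```text
time_s: 30.2
eef_pos: [0.5085, -0.2476, 0.1196]
ee_rot: [0.007, 0.75, 0.662, 0.001]
wrist_force: [-0.9, 0.0, 6.4]
finger_gap: 0.009
finger_force: 32.6
```

Emit:
{"op": "servo_tool", "data": {"steps": [[[0,0,0.0015],0,-0.95],[[0,0,0],0,-0.95]]}}

```text
time_s: 30.4
eef_pos: [0.5086, -0.2476, 0.1183]
ee_rot: [0.007, 0.75, 0.662, 0.001]
wrist_force: [-0.6, 0.1, 9.3]
finger_gap: 0.0094
finger_force: 33.0
```

It bears clearly, at 9 N. I'll ease back to a light load before letting go.

Emit:
{"op": "servo_tool", "data": {"steps": [[[0,0,-0.001],0,-0.95],[[0,0,-0.0015],0,-0.95],[[0,0,0],0,-0.95]]}}

```text
time_s: 30.7
eef_pos: [0.5085, -0.2476, 0.1207]
ee_rot: [0.007, 0.75, 0.662, 0.001]
wrist_force: [0.6, 0.3, 3.4]
finger_gap: 0.009
finger_force: 32.3
```

Emit:
{"op": "servo_tool", "data": {"steps": [[[0,0,0],0,-0.75],[[0,0,0],0,-0.7],[[0,0,0],0,-0.6],[[0,0,0],0,-0.4],[[0,0,0],0,-0.3]], "newtons": 20}}

```text
time_s: 31.2
eef_pos: [0.5083, -0.2475, 0.1204]
ee_rot: [0.006, 0.75, 0.662, 0.001]
wrist_force: [-0.3, -0.6, 0.3]
finger_gap: 0.0298
finger_force: 0.0
```

Emit:
{"op": "servo_tool", "data": {"steps": [[[0,0,-0.01],0,-0.3],[[0,0,-0.02],0,-0.3],[[0,0,-0.04],0,-0.3],[[0,0,-0.045],0,-0.3],[[-0.04,0,-0.03],0,-0.3]]}}

```text
time_s: 31.7
eef_pos: [0.5024, -0.2835, 0.2698]
ee_rot: [0.008, 0.748, 0.663, 0.001]
wrist_force: [1.7, -1.3, 0.2]
finger_gap: 0.0297
finger_force: 0.0
```

```bash
python3 - <<'E'
from h import *
s=r.sense();c=cam("wrist",s);im=eyes.get_image("wrist");top=eyes.get_image("top");cv2.imwrite("pics/end_top.png",top[:,:,::-1]);cv2.imwrite("pics/w10.png",im[:,:,::-1])
print(s['eef_pos'],s['wrist_force'].round(2))
h=cv2.cvtColor(im,cv2.COLOR_RGB2HSV)
m=((h[...,0]>=19)&(h[...,0]<24)&(h[...,1]>110)&(h[...,2]>110)).astype(np.uint8); m=cv2.morphologyEx(m,cv2.MORPH_OPEN,np.ones((3,3)))
n,l,st,ce=cv2.connectedComponentsWithStats(m)
for i in range(1,n):
    if st[i,4]>60: print(st[i],[onz(c,ce[i],.033).round(4)])
print(proj(c,[.508,-.247,.033]))
h2=cv2.cvtColor(top,cv2.COLOR_RGB2HSV)
print("\n".join("".join("#" if (a>=19 and a<26 and b>110) else "." for a,b,v in h2[y,338:386].tolist()) for y in range(198,244,2)))
E
```

```text
[ 0.50237799 -0.2835045   0.26982892] [ 1.69 -1.28  0.18]
[ 295  129   54   33 1546] [array([ 0.5087, -0.2521,  0.033 ])]
[319.93398099 139.70322386]
................................................
................................................
................................................
................................................
................................................
................................................
................................................
.....................#..........................
................................................
................................................
................................................
................................................
................................................
................................................
................................................
................................................
................................................
................................................
................................................
................................................
................................................
................................................
................................................
```

The bridge's blob, 54 × 33 px at about (322,145), lies flat in the middle of the rest. One last check that the cover and spares are in place, then I'll hand in.

```bash
python3 - <<'E'
from h import *
from plant import close_job
ct=cam("top");t=cv2.imread("pics/end_top.png");h=cv2.cvtColor(t,cv2.COLOR_BGR2HSV)
m=((h[...,1]<50)&(h[...,2]>140)).astype(np.uint8);m[:170]=0;m[235:]=0;m[:,:205]=0;m[:,315:]=0
n,l,st,ce=cv2.connectedComponentsWithStats(m);i=1+np.argmax(st[1:,4]);P=onz(ct,ce[i],.0665);print(st[i],P,"cover shift along rails",(P-[.548,-.0007,.0665])@[.116,.993,0])
c=r.sense();print(c['time_s'],c['wrist_force'].round(1));print(close_job())
E
```

```text
[ 210  179   48   36 1330] [0.56449593 0.13057886 0.0665    ] cover shift along rails 0.13227343206720724
31.8 [-0.2  0.2 -0.5]
the job is handed in; nothing more can be done
None
```

The bridge sits flat in the middle of the cork rest, the cover is parked clear of the pockets on its rails, and the job was handed in at about 32 s of the 59 s allowed. The bridge pressed the cork with about 9 N as it touched down, and I eased it to about 3.4 N before letting go. I didn't re-check the other two spares in a final image.

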